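# Bring the inspection slide to the microscope

## Robot

A 6-joint arm with a two-finger parallel gripper is mounted at the origin on the work surface. World frame = base frame: x ahead of the robot, y to its left, z up, the work surface at z = 0. Lengths are in m, angles in rad, forces in N, time in s.
With the tool pointing down it reaches from about 0.35 to 0.775 m from the base axis. Payload 7.3 kg.
Tool frame: the origin (TCP) lies at the very end of the fingers, on their centre line; the grasp point (between the pads) lies 19 mm behind it; z points along the fingers, y is the direction in which the jaws open and shut (so a half turn about z gives the same grasp; the last joint's range is limited). The gripper opens to 92 mm and grips with 3 to 60 N. Pads are 19 mm wide; open, the fingers measure 130 mm over their backs; the gripper's body (75 mm by 190 mm) begins 47 mm behind the grasp point.
Start: joints at [-0.146, 0.342, 1.524, -0, 1.275, -0.146], TCP at [0.525, 0, 0.227] pointing down, gripper open.
Joint ranges: [-2.53, 2.53], [-0.77, 2.02], [0.04, 2.7], [-1, 4.14], [0.28, 2.66], [-3.11, 3.11]. Speed limits (rad/s): [2.57, 2.57, 3.14, 3.14, 3.14, 3.14].

## Interface

Orientations are given as [roll, pitch, yaw] about the fixed x, y, z axes, in that order (R = Rz(yaw) Ry(pitch) Rx(roll)).
In Python, from cell import robot gives the robot as it stands.
- The arm moves only by the shell command python3 -m pendant 'ROWS' [OPENING] [FORCE]. ROWS is JSON, a list of rows, each a list of 2 entries, a list of its own where there are three numbers: the shift along the tool's x, y, z in mm, then the turn about the tool's z in degrees. In form: [[[x, y, z], turn], ...]. A call has 1 to 10 rows; each row is the pose to reach, as a shift and turn from the pose measured when the call began, along the tool's axes at that moment; what a row does not reach only later rows make up. A row lasts 1/12 s, in which the tool goes at most 41.7 mm and 7.16 degrees, less where a joint would pass 70% of its speed; a pose out of reach is approached as far as the arm can. A call with a gripper value outside its range is refused whole. OPENING is the opening, from 0 (shut) to 1 (fully open), set as the call begins (- or left out, the last holds). The fingers move at their own pace and stop on an object; FORCE is the grip in N (left out, the last holds). Time passes only in rows, so rows that repeat a pose let the fingers close. It gives the time, the measured TCP pose, the force and the opening at its end, in the units of the state.
- robot.observe(): the state, without advancing time (a new reading comes with each control period).
- robot.read_camera(name): name is "scene" or "side" or "wrist"; returns the picture (400x640x3 uint8, red, green, blue); there is no depth.
- robot.calibration(name): a dict with "vfov" (degrees; the focal length in pixels is half the picture's height over the tangent of half this angle, whatever the lens; pixels are square), "cx", "cy" (the principal point, pixels), "rvec" (rotation vector, rad) and "tvec" (3), from world to camera coordinates, as OpenCV has them. Camera axes: x right, y down, z forward; pixel columns grow to the right and rows downward; lengths in m; the calibration is good to about 2 mm. The wrist camera is an equidistant fisheye: a pixel r from the principal point sees the ray r / f radians off the axis. A picture is of the moment at which its call begins: read the wrist's pose just before it. calibration takes no time and is no camera call; for the wrist camera it gives the pose at the moment of the call.
- robot.hand_in(): hands the job in, once; it reports no verdict.
Trained networks look in the newest picture that a camera, given by its name, has taken for a name from the list of things; names that differ only in an ending like _2 or _b are one class to them, and where a whole thing is asked for, a point or a joint stands for the part that bears it (a point fixed in the world has none). Each returns a list of dicts, best first, with "p" (0 to 1); they miss things now and then, are a little off and sometimes report something else, mostly with a low value. They report only what shows in the picture. A call takes as long as a camera call.
- robot.find_in(camera, query): "xy" ([column, row] as shares, 0 to 1, of the picture: columns of its width, rows of its height, amid what is visible of it).
The state is a dict: "time": time; "qpos": joint angles; "qvel": joint speeds; "joint_efforts": joint torques, N m; "tool_pos": TCP position; "tool_rot": TCP orientation; "contact_force": force on the tool from outside, world axes, zero at the start; "torque": the same for the moment, N m; "opening": finger opening in m.
Only numpy, scipy, OpenCV 4.12 (cv2) and the standard library are available. Lean on these libraries where they do the work, as an engineer would, in place of code of your own. Each camera call takes 0.05 s, during which the arm holds its last target.

## Task

Pick up the inspection slide by its upright black grip and carry it to the base of the microscope stand; its carriage runs freely on the rail, so never let it get to either end of the rail, and do not touch it. Hold the slide just above the base until the carriage has stayed in the middle of the rail for three full seconds, then set the slide down gently, flat, in the middle of the base and square with it, and let go with the carriage still at rest in the middle. Do not tip the slide or disturb the other things on the bench.

Things in the scene. Friction and masses are not known exactly. Their poses are not given: they have to be found in the camera images.
- slide: Inspection slide: aluminium base plate 86 mm along its x, 210 mm along its y, 6 mm thick, with a steel rail 200 mm long along the middle of its y and a carriage on it; 600 g in all, nominally. Origin at the centre of the plate's underside, z up. An upright black grip stands on a tongue on its -x side. At the start it lies on the bench, grip roughly towards the robot
- slide_grip (a point): Where to hold the slide's grip: slide coordinates x -92, y 0, z 60 mm. The grip is a black block 16 mm thick (slide y), 30 mm long (slide x), 6 to 82 mm above the slide's underside; pinch it from above, fingers closing along slide y, with 80 N or more. In the grip the slide may lean or sag by a few hundredths of a rad
- carriage (a joint): Place of the carriage on the rail, m: 0 in the middle (dark marks on the plate), growing towards the slide's +y, 0.078 at either end. Starts at rest within 0.05 of the middle. It rolls on balls with hardly any friction (about 0.003 N and 0.04 N per m/s): relative to the slide it accelerates by 9.81 x downhill slope of the rail, minus the slide's own acceleration along the rail
- carriage_top (a point): Middle of the specimen nest on the carriage, 28 mm above the slide's underside: an aluminium nest 52 mm across the rail (slide x) by 44 mm along it, holding a small green circuit board. The carriage with nest weighs 180 g nominally; its top edge is 32 mm above the slide's underside
- stand: Microscope stand, fixed: square off-white base 240 x 240 x 30 mm with a round stage insert of 96 mm in its middle. A column of 20 mm diameter, about 245 mm high, stands at x +98, y +98 mm, its boom and microscope swung away to +x. Origin on the bench under the middle of the base; x and y along its edges, +x away from the robot, z up
- stand_top (a point): Middle of the upper face of the stand's base, 30 mm above the bench. The slide's origin belongs here, slide x along the stand's x, with the grip on the robot's side
- flux_bottle: White flux bottle, 38 mm diameter, 95 mm high, bystander; origin at the centre of its underside
- solder_reel: Reel of solder standing on its flange, 54 mm diameter, 48 mm high, bystander; origin at the centre of its underside
- tweezers: Steel tweezers lying flat, 118 mm long, 5 mm high, bystander; origin at the middle of the underside
- circuit_board: Small green circuit board lying flat, 70 x 50 mm, 14 mm high, bystander; origin at the centre of its underside
- driver: Screwdriver with blue handle lying flat, 160 mm long, 26 mm high, bystander; origin at the middle of its length on the bench
- tape_roll: Silvery roll of tape lying flat, 68 mm diameter, 19 mm high, bystander; origin at the centre of its underside
- swab_cup: White plastic cup, 66 mm diameter, 85 mm high, bystander; origin at the centre of its underside

How it is judged:
By the outcome, as a careful person would: the job done as asked, in the order asked, and still so for the second after the job is handed in, with the robot touching nothing.
It also fails if it takes over 61 s, if anything falls off the work surface, if the arm or the gripper's body presses on something with over 40 N, if the wrist force passes 120 N, or if a joint passes its speed limit or range.

## Working session

There is one attempt and no reset: what is moved stays moved. The work goes in short steps, Python scripts to look and compute and a shell command to move; the robot and the scene stay as the last step left them, time stands still between calls to the robot, and variables do not carry over. Pictures are saved under pics/ and viewed, and the job is handed in when it is done.

```bash
ls; mkdir -p pics
python3 - <<'E'
from cell import robot
import cv2
s=robot.observe()
for k,v in s.items(): print(k,v)
for c in ["scene","side","wrist"]:
    im=robot.read_camera(c); cv2.imwrite(f"pics/{c}0.png",im[:,:,::-1]); print(c,robot.calibration(c))
E
```

```text
pics
time 0.0
qpos [-1.45983319e-01  3.42709003e-01  1.52502646e+00  1.64759938e-05
  1.27539612e+00 -1.45975363e-01]
qvel [ 7.60960128e-05  1.76727040e-03  2.47339563e-04 -9.52477021e-05
  5.24956317e-04 -1.22057192e-03]
joint_efforts [ 7.61924657e-04 -4.31245601e+01 -2.44219762e+01  7.17750052e-02
  5.59406646e-02 -1.04314388e-04]
tool_pos [5.24589488e-01 9.64408980e-05 2.26048790e-01]
tool_rot [-3.14007238e+00 -2.39436715e-04  1.57078338e+00]
contact_force [ 0.13447034  0.33407502 -0.32578041]
torque [ 0.00442204 -0.03253023 -0.05694818]
opening 0.09145870616495183
scene {'vfov': 45.948123127302765, 'cx': 323.52067397119936, 'cy': 203.71827569588515, 'rvec': array([ 0.92307847,  2.62950209, -0.86212026]), 'tvec': array([ 0.43187437, -0.22475137,  1.44156992])}
side {'vfov': 43.899771468439056, 'cx': 317.91594091752614, 'cy': 187.1639698694394, 'rvec': array([ 2.05940773, -0.82694754,  0.39384652]), 'tvec': array([-0.42368147,  0.30523969,  0.73166962])}
wrist {'vfov': 65.70646984690485, 'cx': 318.2122969255488, 'cy': 200.25688422584554, 'rvec': array([-2.83958923e+00, -9.69935650e-04,  5.77315070e-04]), 'tvec': array([-0.52390324, -0.03739081,  0.39101337])}
```

View pics/scene0.png

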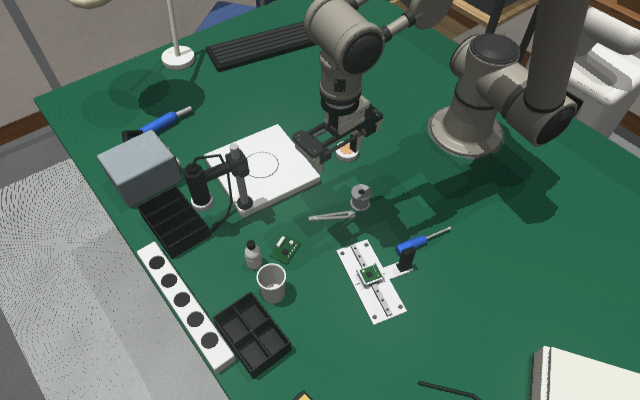

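View pics/side0.png

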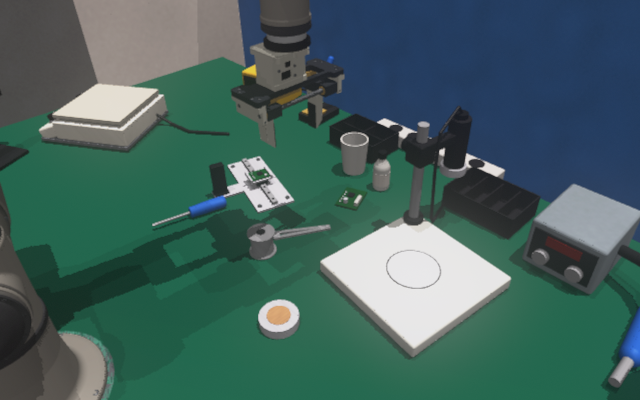

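View pics/wrist0.png

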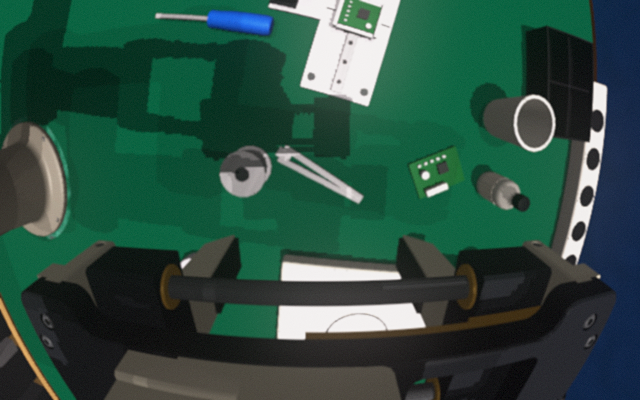

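```bash
cat > h.py <<'E'
import numpy as np, cv2
from cell import robot
def cam(name):
    c=robot.calibration(name); R=cv2.Rodrigues(np.array(c['rvec']))[0]; f=200/np.tan(np.radians(c['vfov'])/2)
    return c,R,np.array(c['tvec']),f
def ray(name,uv,C=None):
    c,R,t,f=C or cam(name); d=np.array([uv[0]-c['cx'],uv[1]-c['cy']])
    if name=='wrist':
        r=np.hypot(*d); th=r/f; v=np.array([*(d/max(r,1e-9)*np.sin(th)),np.cos(th)])
    else: v=np.array([*(d/f),1.])
    return -R.T@t, R.T@v
def at_z(name,uv,z,C=None):
    o,v=ray(name,uv,C); return o+v*(z-o[2])/v[2]
def proj(name,P,C=None):
    c,R,t,f=C or cam(name); p=R@np.array(P)+t
    if name=='wrist':
        r=np.hypot(p[0],p[1]); th=np.arctan2(r,p[2]); return np.array([c['cx'],c['cy']])+f*th*p[:2]/max(r,1e-9)
    return np.array([c['cx'],c['cy']])+f*p[:2]/p[2]
def tri(obs):
    A=np.zeros((3,3));b=np.zeros(3)
    for n,uv,*C in obs:
        o,v=ray(n,uv,*C); v=v/np.linalg.norm(v); M=np.eye(3)-np.outer(v,v);A+=M;b+=M@o
    return np.linalg.solve(A,b)
E
python3 - <<'E'
from h import *
for q in ["slide","slide_grip","carriage","stand","flux_bottle","solder_reel","tweezers","circuit_board","driver","tape_roll","swab_cup"]:
    for c in ["scene","side"]:
        r=robot.find_in(c,q)
        for d in r[:2]:
            uv=np.array(d['xy'])*[640,400]; print(q,c,round(d['p'],2),uv.round(),at_z(c,uv,0.02).round(3))
print(robot.observe()['time'])
im=cv2.imread('pics/scene0.png'); cv2.imwrite('pics/z1.png',cv2.resize(im[220:340,320:460],None,fx=5,fy=5,interpolation=2))
im=cv2.imread('pics/side0.png'); cv2.imwrite('pics/z2.png',cv2.resize(im[130:240,190:330],None,fx=5,fy=5,interpolation=2))
im=cv2.imread('pics/scene0.png'); cv2.imwrite('pics/z3.png',cv2.resize(im[110:220,190:340],None,fx=5,fy=5,interpolation=2))
im=cv2.imread('pics/side0.png'); cv2.imwrite('pics/z4.png',cv2.resize(im[200:360,310:520],None,fx=3.7,fy=3.7,interpolation=2))
E
```

```text
slide scene 0.69 [372. 272.] [0.562 0.191 0.02 ]
slide scene 0.61 [361. 200.] [0.437 0.013 0.02 ]
slide side 0.64 [254. 185.] [0.542 0.17  0.02 ]
slide_grip scene 0.2 [346. 154.] [ 0.363 -0.136  0.02 ]
slide_grip side 0.63 [255. 183.] [0.551 0.175 0.02 ]
carriage scene 0.92 [370. 277.] [0.574 0.196 0.02 ]
carriage scene 0.38 [252. 253.] [ 0.756 -0.029  0.02 ]
carriage side 0.75 [259. 177.] [0.57  0.188 0.02 ]
stand scene 0.7 [255. 173.] [ 0.606 -0.237  0.02 ]
stand side 0.56 [420. 272.] [ 0.591 -0.256  0.02 ]
flux_bottle scene 0.8 [251. 253.] [ 0.757 -0.032  0.02 ]
flux_bottle scene 0.67 [284. 251.] [0.692 0.013 0.02 ]
flux_bottle side 0.82 [380. 172.] [0.782 0.005 0.02 ]
solder_reel scene 0.88 [363. 202.] [0.439 0.02  0.02 ]
solder_reel scene 0.6 [372. 273.] [0.564 0.193 0.02 ]
solder_reel side 0.82 [263. 241.] [0.441 0.007 0.02 ]
tweezers scene 0.5 [338. 218.] [0.525 0.021 0.02 ]
tweezers side 0.84 [297. 232.] [ 0.506 -0.021  0.02 ]
circuit_board scene 0.78 [286. 252.] [0.689 0.019 0.02 ]
circuit_board side 0.76 [348. 201.] [ 0.651 -0.019  0.02 ]
circuit_board side 0.74 [251. 185.] [0.54  0.176 0.02 ]
driver scene 0.8 [416. 241.] [0.417 0.196 0.02 ]
driver side 0.91 [208. 206.] [0.427 0.18  0.02 ]
swab_cup scene 0.75 [268. 281.] [0.768 0.056 0.02 ]
swab_cup side 0.81 [352. 153.] [0.799 0.11  0.02 ]
swab_cup side 0.58 [418. 269.] [ 0.594 -0.251  0.02 ]
1.25
```

View pics/z1.png

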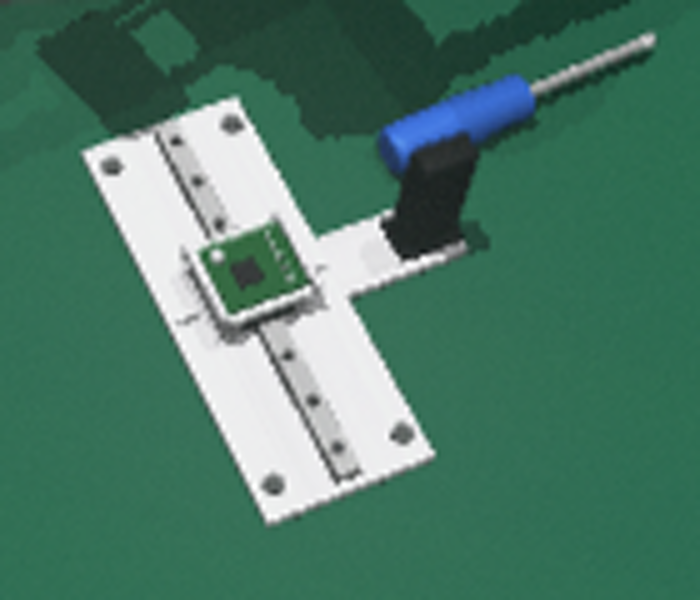

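View pics/z2.png

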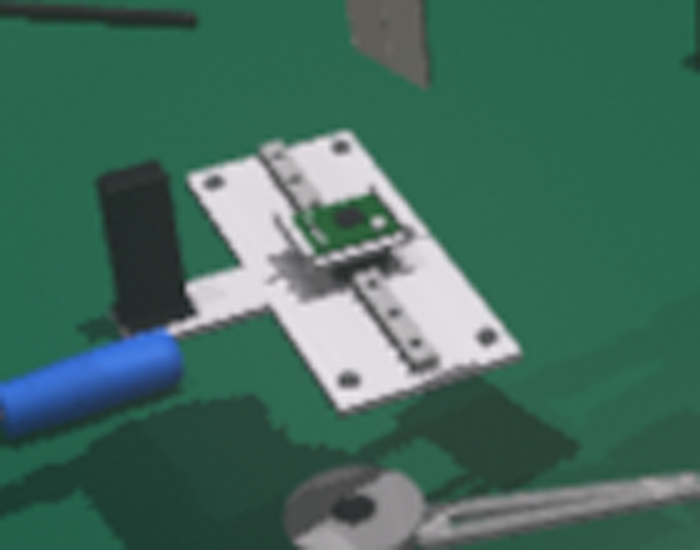

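View pics/z3.png

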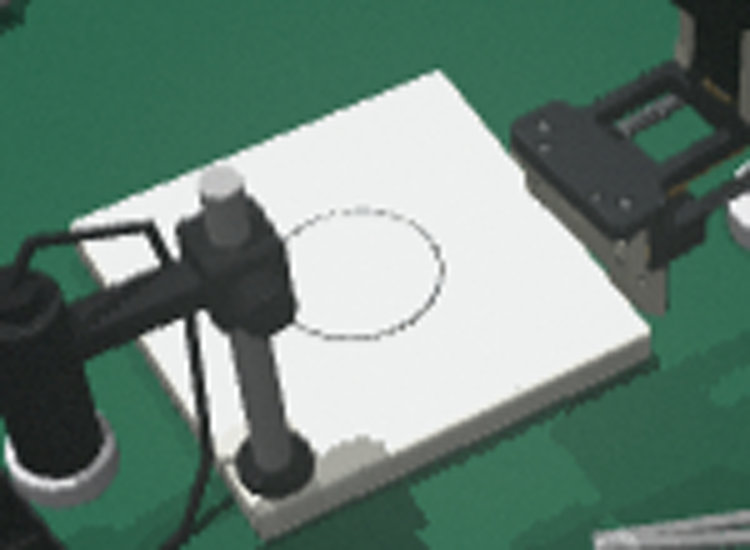

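View pics/z4.png

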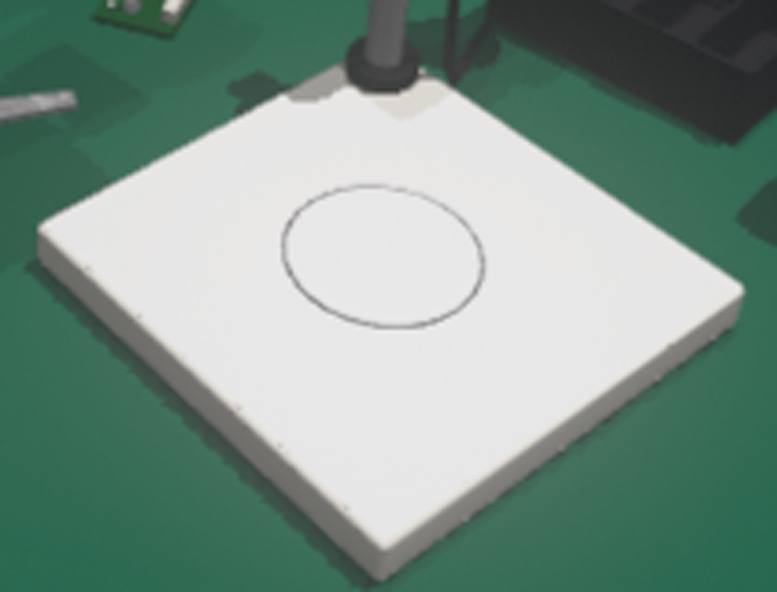

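```bash
cat > m1.py <<'E'
from h import *
from scipy.optimize import least_squares
def px(off,k,u): return np.array(off)+(np.array(u)+.5)/k-.5
sl={'scene':((320,220),5,[(85,152),(237,97),(433,455),(268,523)],[(1,-1),(-1,-1),(-1,1),(1,1)]),
 'side':((190,130),5,[(188,175),(350,130),(520,352),(340,410)],[(-1,1),(1,1),(1,-1),(-1,-1)])}
st={'scene':((190,110),5,[(437,70),(650,332),(265,530),(72,225)],None),'side':((310,200),3.7,[(38,230),(742,290),(383,548)],None)}
for n,(o,k,us,_) in st.items():
    for u in us: print(n,at_z(n,px(o,k,u),.03).round(4))
def fit(items,x0,z):
    C={n:cam(n) for n in ('scene','side')}
    def res(p):
        r=[]
        for n,uv,l in items:
            c,s=np.cos(p[2]),np.sin(p[2]); P=[p[0]+c*l[0]-s*l[1],p[1]+s*l[0]+c*l[1],z+(l[2] if len(l)>2 else 0)]
            r+=list(proj(n,P,C[n])-uv)
        return r
    s=least_squares(res,x0,loss='soft_l1'); return s.x,np.array(res(s.x)).reshape(-1,2).round(1)
if __name__=='__main__':
    for ns in (['scene'],['side'],['scene','side']):
        it=[(n,px(sl[n][0],sl[n][1],u),(l[0]*.043,l[1]*.105)) for n in ns for u,l in zip(sl[n][2],sl[n][3])]
        print('slide',ns,*fit(it,[.55,.19,0],.006))
    lab={'scene':[(-1,-1),(-1,1),(1,1),(1,-1)],'side':[(-1,1),(1,-1),(-1,-1)]}
    for ns in (['scene'],['side'],['scene','side']):
        it=[(n,px(st[n][0],st[n][1],u),(l[0]*.12,l[1]*.12)) for n in ns for u,l in zip(st[n][2],lab[n])]
        print('stand',ns,*fit(it,[.6,-.24,0],.03))
E
python3 m1.py
```

```text
scene [ 0.4513 -0.3496  0.03  ]
scene [ 0.4788 -0.1128  0.03  ]
scene [ 0.7151 -0.1316  0.03  ]
scene [ 0.6848 -0.3746  0.03  ]
side [ 0.4738 -0.12    0.03  ]
side [ 0.681 -0.379  0.03 ]
side [ 0.4482 -0.3519  0.03  ]
slide ['scene'] [ 0.57201295  0.19616327 -0.28892556] [[-0.6 -0.3]
 [ 0.2 -0.2]
 [ 0.6  0.3]
 [-0.2  0.2]]
slide ['side'] [ 0.57077778  0.19223478 -0.29008027] [[-0.3 -0. ]
 [ 0.2  0.1]
 [ 0.4  0. ]
 [-0.3 -0.1]]
slide ['scene', 'side'] [ 0.57193195  0.19493859 -0.28943203] [[-0.9 -0.7]
 [-0.1 -0.6]
 [ 0.2 -0.1]
 [-0.5 -0.3]
 [-0.5 -0.6]
 [-0.2 -0.5]
 [-0.  -0.7]
 [-0.6 -0.9]]
stand ['scene'] [ 0.58228948 -0.24194489 -0.10444805] [[ 0.4  0. ]
 [ 1.6  0. ]
 [-0.5 -1.1]
 [-1.2  0.9]]
stand ['side'] [ 0.57917588 -0.24736172 -0.11228019] [[-2.2 -1.3]
 [ 1.7 -0.9]
 [-0.   1.2]]
stand ['scene', 'side'] [ 0.58031181 -0.24524308 -0.10635266] [[ 0.4 -0.9]
 [ 1.3 -1. ]
 [-0.6 -2.3]
 [-1.1 -0.2]
 [-2.6 -1.9]
 [ 0.9 -2.3]
 [ 0.  -0.1]]
```

```bash
python3 -m pendant '[[[22,-4,10],7],[[44,-8,20],14],[[66,-12,30],21],[[88,-16,40],28],[[111,-20,50],35],[[133,-24,60],42],[[155,-29,70],49],[[177,-33,76],56],[[199,-37,82],63],[[221,-41,86],70]]' 1 60
```

```text
time: 2.08
tool_pos: [0.4835, 0.222, 0.1401]
tool_rot: [3.142, 0.001, 0.343]
contact_force: [0.5, -0.1, -0.4]
opening: 0.0916
```

```bash
python3 -m pendant '[[[0,0,0],7],[[0,0,0],14],[[0,0,0],21],[[0,0,0],28],[[0,0,0],35],[[0,0,0],36.6],[[0,0,0],36.6]]'
python3 - <<'E'
from h import *
s=robot.observe(); im=robot.read_camera('wrist'); print(s['time'],s['tool_pos'],s['tool_rot'],s['qpos'],s['contact_force'])
C=cam('wrist'); print(-C[1].T@C[2], C[1].round(3).tolist())
cv2.imwrite('pics/w1.png',im[:,:,::-1])
P=np.array([.572,.195,0]);y=-.2894;Rz=np.array([[np.cos(y),-np.sin(y),0],[np.sin(y),np.cos(y),0],[0,0,1]])
for l in [(.043,.105,.006),(-.043,.105,.006),(-.043,-.105,.006),(.043,-.105,.006),(-.077,.008,.082),(-.077,-.008,.082),(-.107,0.008,.082),(-.107,-.008,.082)]: print(l,proj('wrist',P+Rz@l,C).round(1))
E
```

```text
time: 2.67
tool_pos: [0.4835, 0.222, 0.1401]
tool_rot: [3.141, 0.0, -0.297]
contact_force: [0.2, 0.5, -0.2]
opening: 0.0921
2.6667 [0.48354893 0.22204245 0.14009876] [ 3.14120319e+00  4.87534069e-04 -2.96757856e-01] [ 2.86424892e-01  4.40434025e-01  1.62976547e+00 -6.44667787e-05
  1.07201458e+00  2.15400984e+00] [ 0.2046588   0.53100549 -0.21490968]
[0.56038722 0.19830996 0.29801712] [[-0.29, -0.957, -0.001], [-0.913, 0.276, 0.299], [-0.286, 0.087, -0.954]]
(0.043, 0.105, 0.006) [208.7  55.1]
(-0.043, 0.105, 0.006) [211.5 141.9]
(-0.043, -0.105, 0.006) [425.5 140.9]
(0.043, -0.105, 0.006) [427.5  54.1]
(-0.077, 0.008, 0.082) [307.7 196.7]
(-0.077, -0.008, 0.082) [329.7 196.7]
(-0.107, 0.008, 0.082) [308.3 234.5]
(-0.107, -0.008, 0.082) [329.4 234.4]
```

View pics/w1.png

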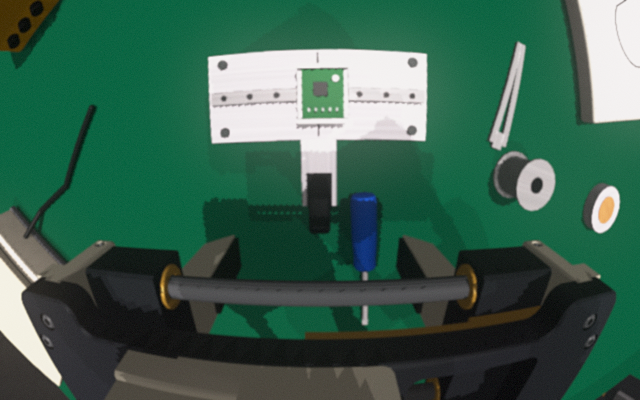

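```bash
cat >> h.py <<'E'
def rectify(im,name,C,O,yaw,z,xr,yr,s=0.0005):
    """top view: rows = local x (top is max), cols = local -y (left is +y)"""
    xs=np.arange(xr[1],xr[0],-s); ys=np.arange(yr[1],yr[0],-s)
    X,Y=np.meshgrid(xs,ys,indexing='ij'); c_,s_=np.cos(yaw),np.sin(yaw)
    P=np.stack([O[0]+c_*X-s_*Y,O[1]+s_*X+c_*Y,np.full_like(X,z)],-1)
    c,R,t,f=C; p=P@R.T+t
    if name=='wrist':
        r=np.hypot(p[...,0],p[...,1]); k=f*np.arctan2(r,p[...,2])/np.maximum(r,1e-9)
        u=c['cx']+k*p[...,0];v=c['cy']+k*p[...,1]
    else: u=c['cx']+f*p[...,0]/p[...,2]; v=c['cy']+f*p[...,1]/p[...,2]
    return cv2.remap(im,u.astype(np.float32),v.astype(np.float32),cv2.INTER_LINEAR)
E
python3 - <<'E'
from h import *
s=robot.observe(); C=cam('wrist'); im=cv2.imread('pics/w1.png')
O=[.572,.195];yaw=-.2894
r=rectify(im,'wrist',C,O,yaw,.006,(-.13,.08),(-.14,.14))
cv2.imwrite('pics/r1.png',r)
g=r.min(2)  # white
m=(g>130).astype(np.uint8)
# rows edges
xs=lambda i:.08-i*.0005; ys=lambda j:.14-j*.0005
for sgn in (1,-1):
    pts=[]
    for i in range(80,240,8):
        row=g[i].astype(float); 
        js=np.where(row>130)[0]
        if len(js): pts.append((xs(i), ys(js[0]), ys(js[-1])))
pts=np.array(pts); print(pts[::3].round(4))
print('y edges slope', np.polyfit(pts[:,0],pts[:,1],1), np.polyfit(pts[:,0],pts[:,2],1))
E
```

```text
[[ 0.04    0.1065 -0.104 ]
 [ 0.028   0.106  -0.104 ]
 [ 0.016   0.106  -0.104 ]
 [ 0.004   0.1055 -0.104 ]
 [-0.008   0.1055 -0.1045]
 [-0.02    0.1055 -0.1045]
 [-0.032   0.1055 -0.1045]]
y edges slope [0.01052632 0.10572895] [ 0.00864662 -0.10426729]
```

View pics/r1.png

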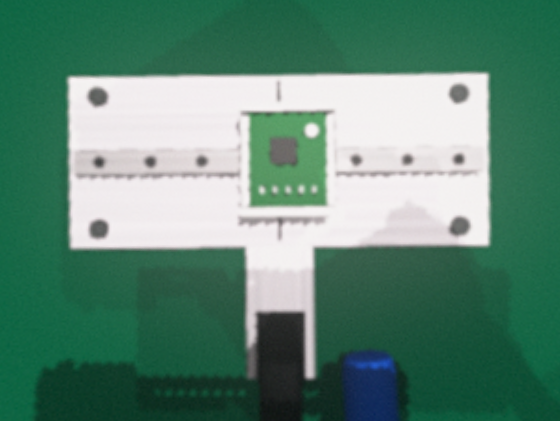

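```bash
python3 -m pendant '[[[0,0.7,25],-0.9],[[0,0.7,50],-0.9],[[0,0.7,75],-0.9],[[0,0.7,92],-0.9],[[0,0.7,99],-0.9],[[0,0.7,99],-0.9]]' 1 60
python3 - <<'E'
from h import *
s=robot.observe(); im=robot.read_camera('wrist'); print(s['time'],s['tool_pos'],s['tool_rot'],s['contact_force'])
cv2.imwrite('pics/w2.png',im[:,:,::-1])
E
```

```text
time: 3.22
tool_pos: [0.4823, 0.221, 0.0396]
tool_rot: [3.139, 0.003, -0.278]
contact_force: [0.6, -0.7, 0.6]
opening: 0.0914
3.2167 [0.48230781 0.22102589 0.03963824] [ 3.13946939  0.00331477 -0.27819878] [ 0.62984214 -0.6966285   0.64569878]
```

View pics/w2.png

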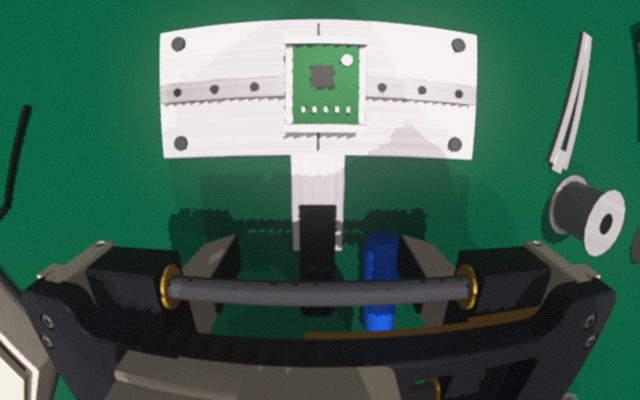

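```bash
python3 -m pendant '[[[0,0,0],0],[[0,0,0],0]]'
python3 - <<'E'
from h import *
s=robot.observe(); print(s['tool_pos'],s['tool_rot'],s['qvel'].round(4))
E
```

```text
time: 3.43
tool_pos: [0.4841, 0.2216, 0.0422]
tool_rot: [-3.141, -0.001, -0.278]
contact_force: [0.5, -0.4, -0.1]
opening: 0.0918
[0.48414384 0.22161212 0.04223209] [-3.14111854e+00 -7.90679464e-04 -2.77963078e-01] [-0.0006 -0.0028  0.0033  0.0012 -0.005   0.0024]
```

```bash
python3 -m pendant '[[[0,0,0],0],[[0,0,0],0],[[0,0,0],0],[[0,0,0],0],[[0,0,0],0],[[0,0,0],0]]' 0 80
python3 - <<'E'
from h import *
s=robot.observe(); print(s['time'],s['tool_pos'],s['tool_rot'],s['opening'],s['contact_force'],s['torque'])
E
```

```text
time: 3.93
tool_pos: [0.4841, 0.2216, 0.0423]
tool_rot: [-3.141, -0.001, -0.278]
contact_force: [-1.4, -0.1, 0.0]
opening: 0.0564
3.9333 [0.48412889 0.22159799 0.0422805 ] [-3.14112926e+00 -8.30509124e-04 -2.77906890e-01] 0.0564084903975524 [-1.41409767 -0.10642753  0.02015397] [ 0.05520168  0.12152193 -0.01239396]
```

```bash
python3 -m pendant '[[[0,0,0],0],[[0,0,0],0],[[0,0,0],0],[[0,0,0],0],[[0,0,0],0],[[0,0,0],0],[[0,0,0],0],[[0,0,0],0]]' 0 80
cat > car.py <<'E'
from h import *
import sys
# slide measured relative to tool; report carriage, tool pose
def look(tag=None,names=('wrist',)):
    for n in names:
        s=robot.observe(); C=cam(n); im=robot.read_camera(n)[:,:,::-1].copy()
        if tag: cv2.imwrite(f'pics/{tag}_{n}.png',im)
        if n!='wrist': continue
        tp=s['tool_pos']; yaw=s['tool_rot'][2]; zb=tp[2]-OFFZ  # slide underside height
        O=[tp[0]+.092*np.cos(yaw),tp[1]+.092*np.sin(yaw)]
        r=rectify(im,n,C,O,yaw,zb+.028,(-.06,.06),(-.13,.13)).astype(int)
        G=(r[...,1]-r[...,2]>25)&(r[...,1]-r[...,0]>5)
        rp=rectify(im,n,C,O,yaw,zb+.006,(-.06,.06),(-.14,.14)).astype(int)
        w=rp.min(2)>115
        # plate ends at rows x=+-0.02..0.035
        e=[]
        for i in list(range(40,70,6))+list(range(170,195,6)):
            j=np.where(w[i])[0]
            if len(j): e.append((.14-j[0]*.0005,.14-j[-1]*.0005))
        e=np.median(np.array(e),0) if e else np.array([9,9])
        # green nest
        G=G.astype(np.uint8); G[:, :]=cv2.morphologyEx(G,cv2.MORPH_OPEN,np.ones((7,7),np.uint8))
        k,lab,stt,cen=cv2.connectedComponentsWithStats(G[40:200])
        best=None
        for q in range(1,k):
            a=stt[q,4]*.25
            x0,y0,w0,h0=stt[q,:4]
            if a>300: print('   green: y mid %.4f w %.3f h %.3f'%(.13-(x0+w0/2)*.0005,w0*.0005,h0*.0005))
        print('t',round(s['time'],3),'tcp',tp.round(4),'rot',(np.array(s['tool_rot'])).round(4),'plate ends',e.round(4),'mid',round(e.mean(),4),'F',s['contact_force'].round(1),'open',round(s['opening'],4))
    return
OFFZ=.0423
if __name__=='__main__': look(sys.argv[1] if len(sys.argv)>1 else None, sys.argv[2:] or ('wrist',))
E
python3 car.py g1
```

```text
time: 4.6
tool_pos: [0.4841, 0.2215, 0.0422]
tool_rot: [-3.141, -0.001, -0.278]
contact_force: [-0.2, -0.9, 0.3]
opening: 0.0155
   green: y mid 0.0000 w 0.260 h 0.080
   green: y mid -0.0053 w 0.036 h 0.044
t 4.6 tcp [0.4841 0.2215 0.0422] rot [-3.1413e+00 -6.0000e-04 -2.7830e-01] plate ends [ 0.104  -0.1055] mid -0.0007 F [-0.2 -0.9  0.3] open 0.0155
```

View pics/g1_wrist.png

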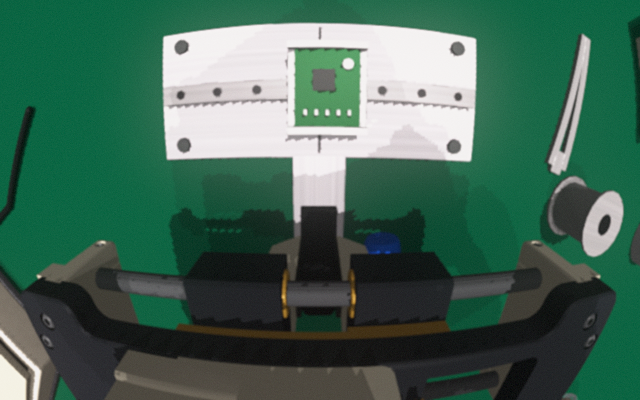

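```bash
python3 -m pendant '[[[0,0,-6],0],[[0,0,-14],0]]' 0 80; python3 car.py g2
```

```text
time: 4.82
tool_pos: [0.4824, 0.2211, 0.0553]
tool_rot: [3.14, 0.003, -0.278]
contact_force: [-0.8, -0.4, -6.1]
opening: 0.0157
   green: y mid 0.0000 w 0.260 h 0.080
   green: y mid -0.0043 w 0.036 h 0.044
t 4.817 tcp [0.4824 0.2211 0.0553] rot [ 3.1397  0.0035 -0.2783] plate ends [ 0.104 -0.105] mid -0.0005 F [-0.8 -0.4 -6.1] open 0.0157
```

```bash
python3 car.py g3
```

```text
green: y mid 0.0000 w 0.260 h 0.080
   green: y mid -0.0050 w 0.036 h 0.044
t 4.867 tcp [0.4838 0.2216 0.0574] rot [-3.1415e+00  1.0000e-04 -2.7810e-01] plate ends [ 0.1045 -0.105 ] mid -0.0002 F [ 0.4  0.6 -5.1] open 0.0161
```

```bash
python3 -m pendant '[[[0,0,-10],0],[[0,0,-22],0],[[0,0,-34],0],[[0,0,-44],0],[[0,0,-49],0]]' 0 80; python3 car.py g4|grep -v 0.260; python3 car.py g5|grep -v 0.260
```

```text
time: 5.33
tool_pos: [0.4848, 0.2219, 0.1079]
tool_rot: [-3.139, -0.003, -0.278]
contact_force: [1.1, -0.1, -6.1]
opening: 0.0157
   green: y mid -0.0043 w 0.036 h 0.044
t 5.333 tcp [0.4848 0.2219 0.1079] rot [-3.1395e+00 -3.1000e-03 -2.7800e-01] plate ends [ 0.1045 -0.1222] mid -0.0089 F [ 1.1 -0.1 -6.1] open 0.0157
   green: y mid -0.0043 w 0.036 h 0.043
t 5.383 tcp [0.485  0.222  0.1082] rot [-3.1391 -0.0038 -0.278 ] plate ends [ 0.105  -0.1222] mid -0.0086 F [ 0.6  0.3 -7.4] open 0.0158
```

```bash
python3 car.py g6 wrist side|grep -v 0.260
python3 - <<'E'
import cv2
im=cv2.imread('pics/g6_side.png'); cv2.imwrite('pics/z5.png',cv2.resize(im[80:240,150:350],None,fx=4,fy=3.7,interpolation=2))
E
```

```text
green: y mid -0.0040 w 0.036 h 0.043
t 5.433 tcp [0.4848 0.2219 0.1072] rot [-3.1395e+00 -3.1000e-03 -2.7810e-01] plate ends [ 0.1045 -0.1222] mid -0.0089 F [ 0.8  0.  -6.3] open 0.0155
```

View pics/z5.png

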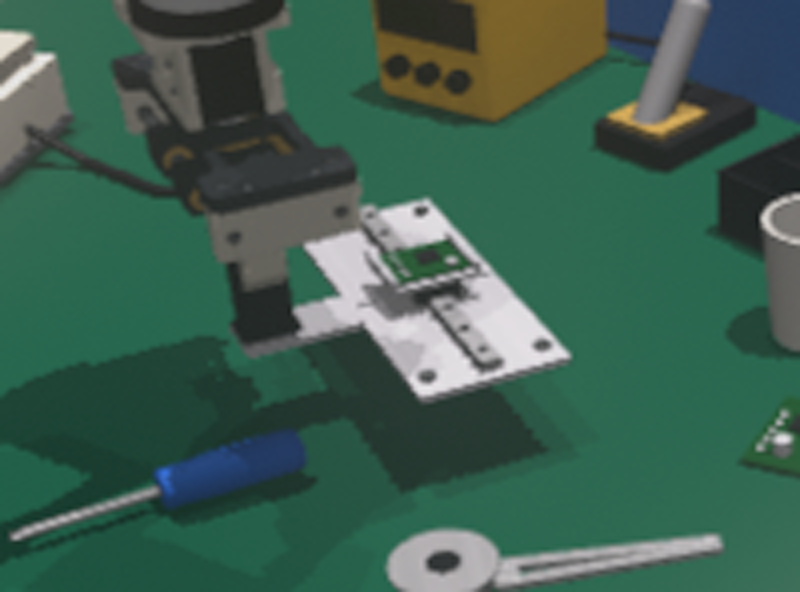

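View pics/g6_wrist.png

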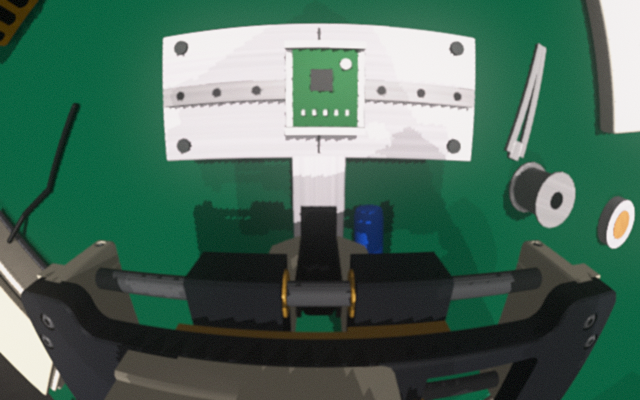

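```bash
sed -i 's/w>130/w>130/; s/if a>300/if a>300 and w0<120/' car.py; python3 car.py g7; python3 car.py g7
```

```text
green: y mid -0.0038 w 0.036 h 0.044
t 5.533 tcp [0.4839 0.2216 0.1059] rot [-3.141e+00 -7.000e-04 -2.781e-01] plate ends [ 0.1045 -0.1222] mid -0.0089 F [ 0.1 -0.2 -5.9] open 0.0157
   green: y mid -0.0038 w 0.036 h 0.044
t 5.583 tcp [0.4837 0.2215 0.1055] rot [-3.1414e+00 -1.0000e-04 -2.7810e-01] plate ends [ 0.1045 -0.1222] mid -0.0089 F [-0.7 -0.2 -6. ] open 0.0158
```

```bash
python3 -m pendant '[[[-3,0.3,0],0],[[-10,1,0],0],[[-20,1.5,0],0],[[-30,2,0],0],[[-40,2.7,0],0],[[-47,3,0],0],[[-50,3.3,0],0],[[-50,3.3,0],0],[[-50,3.3,0],0]]'; python3 car.py h1;python3 car.py h1
```

```text
time: 6.38
tool_pos: [0.4349, 0.2323, 0.1057]
tool_rot: [-3.141, -0.001, -0.278]
contact_force: [0.4, 0.2, -5.7]
opening: 0.0158
   green: y mid -0.0040 w 0.036 h 0.044
t 6.383 tcp [0.4349 0.2323 0.1057] rot [-3.141e+00 -8.000e-04 -2.777e-01] plate ends [ 0.1045 -0.105 ] mid -0.0002 F [ 0.4  0.2 -5.7] open 0.0158
   green: y mid -0.0040 w 0.036 h 0.044
t 6.433 tcp [0.4352 0.2322 0.1057] rot [-3.141e+00 -9.000e-04 -2.780e-01] plate ends [ 0.1045 -0.105 ] mid -0.0002 F [ 0.4 -0.2 -5.8] open 0.0156
```

```bash
cat > arc.py <<'E'
import sys,json,numpy as np
cy=float(sys.argv[1]); dy=float(sys.argv[2]); A=[float(a) for a in sys.argv[3:]]
c=np.array([92,cy]); out=[]
for a in A:
    r=np.radians(a); R=np.array([[np.cos(r),-np.sin(r)],[np.sin(r),np.cos(r)]]); p=c-R@c
    # optional shift dy (mm) of the slide along its own rail (tool y), proportionally
    p=p+R@np.array([0,dy*a/A[-1]]); out.append([[round(p[0],1),round(p[1],1),0],a])
print(json.dumps(out))
E
python3 arc.py 4 0 -2 -6 -11 -17 -23 -29 -34 -38 -40 -40
```

```text
[[[-0.1, 3.2, 0], -2.0], [[0.1, 9.6, 0], -6.0], [[0.9, 17.6, 0], -11.0], [[2.9, 27.1, 0], -17.0], [[5.8, 36.3, 0], -23.0], [[9.6, 45.1, 0], -29.0], [[13.5, 52.1, 0], -34.0], [[17.0, 57.5, 0], -38.0], [[19.0, 60.1, 0], -40.0], [[19.0, 60.1, 0], -40.0]]
```

```bash
python3 -m pendant '[[[0,3.2,0],-2],[[0.1,9.6,0],-6],[[0.9,17.6,0],-11],[[2.9,27.1,0],-17],[[5.8,36.3,0],-23],[[9.6,45.1,0],-29],[[13.5,52.1,0],-34],[[17,57.5,0],-38],[[19,60.1,0],-40],[[19,60.1,0],-40]]'; python3 car.py h2;python3 car.py h2
```

```text
time: 7.32
tool_pos: [0.4377, 0.1682, 0.1056]
tool_rot: [3.141, -0.001, 0.42]
contact_force: [0.6, -0.2, -6.6]
opening: 0.0157
   green: y mid -0.0038 w 0.036 h 0.044
t 7.317 tcp [0.4377 0.1682 0.1056] rot [ 3.1409e+00 -1.1000e-03  4.2010e-01] plate ends [ 0.105 -0.105] mid 0.0 F [ 0.6 -0.2 -6.6] open 0.0157
   green: y mid -0.0043 w 0.036 h 0.043
t 7.367 tcp [0.4375 0.1686 0.1056] rot [ 3.1412e+00 -1.0000e-03  4.1810e-01] plate ends [ 0.105  -0.1045] mid 0.0003 F [ 0.2 -0.5 -6.2] open 0.0155
```

```bash
python3 -m pendant '[[[0,3.2,0],-2],[[0.1,9.6,0],-6],[[0.9,17.6,0],-11],[[2.9,27.1,0],-17],[[5.8,36.3,0],-23],[[9.6,45.1,0],-29],[[13.5,52.1,0],-34],[[17,57.5,0],-38],[[19,60.1,0],-40],[[19,60.1,0],-40]]'; python3 car.py h3;python3 car.py h3; python3 arc.py 4 0 -2 -6 -11 -16 -21 -24 -26 -26
```

```text
time: 8.25
tool_pos: [0.48, 0.1214, 0.1056]
tool_rot: [3.14, -0.001, 1.116]
contact_force: [-0.0, -0.4, -5.9]
opening: 0.0154
   green: y mid -0.0028 w 0.036 h 0.044
t 8.25 tcp [0.48   0.1214 0.1056] rot [ 3.1397e+00 -6.0000e-04  1.1163e+00] plate ends [ 0.1048 -0.1045] mid 0.0001 F [-0.  -0.4 -5.9] open 0.0154
   green: y mid -0.0030 w 0.036 h 0.044
t 8.3 tcp [0.4794 0.1217 0.1055] rot [ 3.1403e+00 -5.0000e-04  1.1145e+00] plate ends [ 0.1048 -0.1045] mid 0.0001 F [ 0.1  0.1 -6.2] open 0.0159
[[[-0.1, 3.2, 0], -2.0], [[0.1, 9.6, 0], -6.0], [[0.9, 17.6, 0], -11.0], [[2.5, 25.5, 0], -16.0], [[4.7, 33.2, 0], -21.0], [[6.3, 37.8, 0], -24.0], [[7.6, 40.7, 0], -26.0], [[7.6, 40.7, 0], -26.0]]
```

```bash
python3 -m pendant '[[[0,3.2,0],-2],[[0.1,9.6,0],-6],[[0.9,17.6,0],-11],[[2.5,25.5,0],-16],[[4.7,33.2,0],-21],[[6.3,37.8,0],-24],[[7.6,40.7,0],-26.1],[[7.6,40.7,0],-26.1]]'; python3 car.py h4;python3 car.py h4 wrist scene
```

```text
time: 9.02
tool_pos: [0.5195, 0.1108, 0.1055]
tool_rot: [3.14, 0.0, 1.57]
contact_force: [0.6, 0.2, -5.8]
opening: 0.016
   green: y mid 0.0000 w 0.036 h 0.043
   green: y mid 0.1113 w 0.037 h 0.040
t 9.017 tcp [0.5195 0.1108 0.1055] rot [3.1397e+00 3.0000e-04 1.5701e+00] plate ends [ 0.104  -0.1045] mid -0.0002 F [ 0.6  0.2 -5.8] open 0.016
   green: y mid -0.0003 w 0.036 h 0.043
   green: y mid 0.1113 w 0.037 h 0.040
t 9.067 tcp [0.519  0.1109 0.1055] rot [3.1403e+00 2.0000e-04 1.5684e+00] plate ends [ 0.104  -0.1045] mid -0.0002 F [ 0.2 -1.  -6.3] open 0.0155
```

View pics/h4_scene.png

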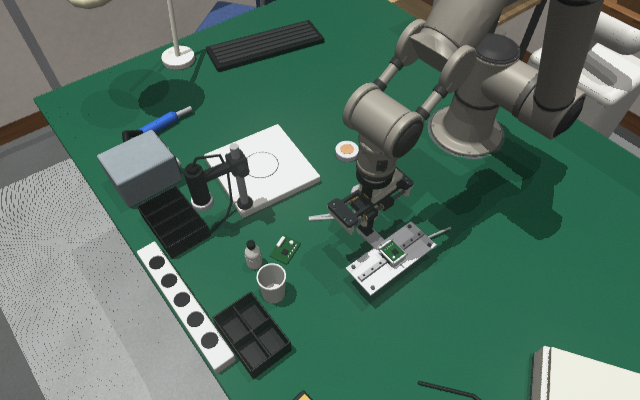

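View pics/h4_wrist.png

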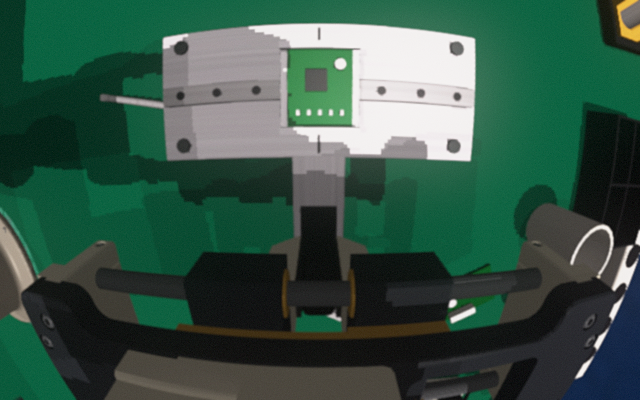

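```bash
python3 -m pendant '[[[-3,0,0],0],[[-11,0,0],0],[[-25,0,0],0],[[-44,0,0],0],[[-65,0,0],0],[[-87,0,0],0],[[-108,0,0],0],[[-127,0,0],0],[[-140,0,0],0],[[-147,0,0],0]]'; python3 car.py h5;python3 car.py h5
```

```text
time: 10.0
tool_pos: [0.5182, -0.0381, 0.1056]
tool_rot: [3.14, 0.001, 1.566]
contact_force: [-0.2, 0.4, -5.5]
opening: 0.0158
   green: y mid 0.0020 w 0.035 h 0.043
t 10.0 tcp [ 0.5182 -0.0381  0.1056] rot [3.1404e+00 7.0000e-04 1.5664e+00] plate ends [ 0.104  -0.1045] mid -0.0002 F [-0.2  0.4 -5.5] open 0.0158
   green: y mid 0.0023 w 0.036 h 0.044
t 10.05 tcp [ 0.5183 -0.0384  0.1056] rot [3.1403e+00 1.0000e-03 1.5663e+00] plate ends [ 0.104  -0.1045] mid -0.0002 F [-0.4 -0.6 -5.2] open 0.0157
```

```bash
python3 -m pendant '[[[-3,0,0],0],[[-11,0,0],0],[[-25,0,0],0],[[-44,0,0],0],[[-65,0,0],0],[[-87,0,0],0],[[-108,0,0],0],[[-127,0,0],0],[[-140,0,0],0],[[-147,0,0],0]]'; python3 car.py h6;python3 car.py h6
```

```text
time: 10.93
tool_pos: [0.5178, -0.1855, 0.1056]
tool_rot: [3.14, 0.001, 1.566]
contact_force: [0.3, 0.5, -6.1]
opening: 0.0153
   green: y mid -0.1102 w 0.040 h 0.074
   green: y mid 0.0035 w 0.035 h 0.044
t 10.933 tcp [ 0.5178 -0.1855  0.1056] rot [3.1401e+00 7.0000e-04 1.5658e+00] plate ends [ 0.1158 -0.1045] mid 0.0056 F [ 0.3  0.5 -6.1] open 0.0153
   green: y mid -0.1102 w 0.040 h 0.073
   green: y mid 0.0035 w 0.035 h 0.044
t 10.983 tcp [ 0.5178 -0.186   0.1056] rot [3.1401e+00 1.1000e-03 1.5654e+00] plate ends [ 0.1158 -0.1045] mid 0.0056 F [ 1.  -0.5 -4.9] open 0.0158
```

```bash
python3 -m pendant '[[[-3,0,0],0],[[-11,0,0],0],[[-25,0,0],0],[[-43,0,0],0],[[-64,0,0],0],[[-86,0,0],0],[[-107,0,0],0],[[-125,0,0],0],[[-137,0,0],0],[[-143,0,0],0]]'; python3 car.py h7;python3 car.py h7 wrist scene; python3 arc.py -4 0 2 6 11 17 23 29 34 38 40 40
```

```text
time: 11.87
tool_pos: [0.5167, -0.3299, 0.1054]
tool_rot: [3.14, 0.001, 1.564]
contact_force: [-0.0, -0.2, -5.6]
opening: 0.0153
   green: y mid 0.1095 w 0.041 h 0.075
   green: y mid 0.0010 w 0.026 h 0.032
   green: y mid 0.0110 w 0.024 h 0.036
t 11.867 tcp [ 0.5167 -0.3299  0.1054] rot [3.1401e+00 1.0000e-03 1.5641e+00] plate ends [ 0.1042 -0.1395] mid -0.0176 F [-0.  -0.2 -5.6] open 0.0153
   green: y mid 0.1095 w 0.041 h 0.075
   green: y mid 0.0005 w 0.025 h 0.031
   green: y mid 0.0107 w 0.025 h 0.028
t 11.917 tcp [ 0.5167 -0.33    0.1054] rot [3.1401e+00 1.2000e-03 1.5640e+00] plate ends [ 0.1042 -0.1395] mid -0.0176 F [-0.3 -0.8 -5.5] open 0.0158
[[[-0.1, -3.2, 0], 2.0], [[0.1, -9.6, 0], 6.0], [[0.9, -17.6, 0], 11.0], [[2.9, -27.1, 0], 17.0], [[5.8, -36.3, 0], 23.0], [[9.6, -45.1, 0], 29.0], [[13.5, -52.1, 0], 34.0], [[17.0, -57.5, 0], 38.0], [[19.0, -60.1, 0], 40.0], [[19.0, -60.1, 0], 40.0]]
```

View pics/h7_scene.png

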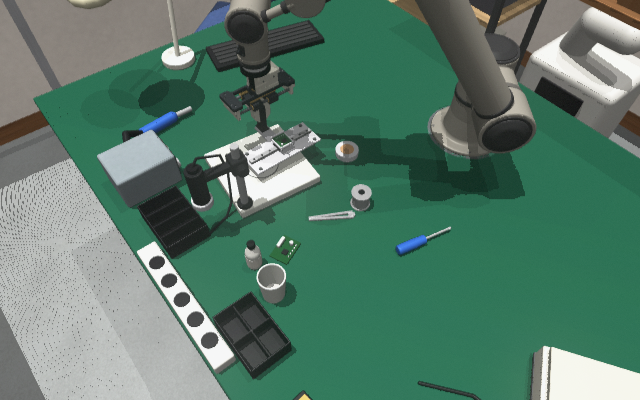

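View pics/h7_wrist.png

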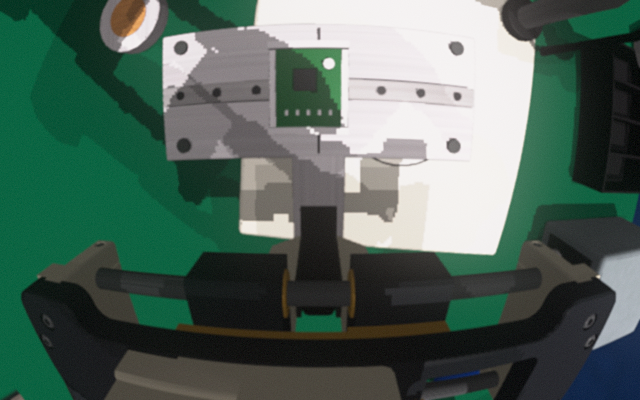

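```bash
cat > car.py <<'E'
from h import *
import sys
OFFZ=.0423
def look(tag=None,names=('wrist',)):
    for n in names:
        s=robot.observe(); C=cam(n); im=robot.read_camera(n)[:,:,::-1].copy()
        if tag: cv2.imwrite(f'pics/{tag}_{n}.png',im)
        if n=='wrist': meas(im,C,s)
def meas(im,C,s):
        tp=s['tool_pos']; yaw=s['tool_rot'][2]; zb=tp[2]-OFFZ
        O=[tp[0]+.092*np.cos(yaw),tp[1]+.092*np.sin(yaw)]
        r=rectify(im,'wrist',C,O,yaw,zb+.028,(-.03,.03),(-.1,.1)).astype(int)
        G=((r[...,1]-r[...,2])>.15*r[...,1])&((r[...,1]-r[...,0])>.1*r[...,1])&(r[...,1]>25)
        p=G.mean(0)>.45; j=np.where(p)[0]
        if len(j): print('carriage %.4f (w %.3f)'%(.1-(j[0]+j[-1]+1)/2*.0005+.0002,(j[-1]-j[0]+1)*.0005))
        print('t',round(s['time'],3),'tcp',tp.round(4),'rot',(np.array(s['tool_rot'])).round(4),'F',s['contact_force'].round(1),'open',round(s['opening'],4))
if __name__=='__main__': look(sys.argv[1] if len(sys.argv)>1 else None, sys.argv[2:] or ('wrist',))
E
python3 - <<'E'
from car import *
s=robot.observe(); C=cam('wrist'); 
for f in ('h7',): meas(cv2.imread(f'pics/{f}_wrist.png'),C,s)
E
python3 car.py i1; python3 arc.py -7 0 2 6 11 17 23 29 34 38 40 40
```

```text
carriage 0.0445 (w 0.112)
t 12.017 tcp [ 0.5168 -0.3274  0.1053] rot [ 3.1408e+00 -6.0000e-04  1.5650e+00] F [-0.4  0.2 -6.4] open 0.0159
carriage 0.0445 (w 0.112)
t 12.017 tcp [ 0.5168 -0.3274  0.1053] rot [ 3.1408e+00 -6.0000e-04  1.5650e+00] F [-0.4  0.2 -6.4] open 0.0159
[[[-0.2, -3.2, 0], 2.0], [[-0.2, -9.7, 0], 6.0], [[0.4, -17.7, 0], 11.0], [[2.0, -27.2, 0], 17.0], [[4.6, -36.5, 0], 23.0], [[8.1, -45.5, 0], 29.0], [[11.8, -52.6, 0], 34.0], [[15.2, -58.1, 0], 38.0], [[17.0, -60.8, 0], 40.0], [[17.0, -60.8, 0], 40.0]]
```

```bash
python3 - <<'E'
s=open('car.py').read()
s=s.replace("p=G.mean(0)>.45; j=np.where(p)[0]","p=(G.mean(0)>.45).astype(np.uint8)[None]; p=cv2.morphologyEx(p,cv2.MORPH_CLOSE,np.ones((1,9),np.uint8)); k,l,st,_=cv2.connectedComponentsWithStats(p); q=1+np.argmax(st[1:,4]) if k>1 else 0; j=np.arange(st[q,0],st[q,0]+st[q,2])")
open('car.py','w').write(s)
E
python3 - <<'E'
from car import *
s=robot.observe(); C=cam('wrist'); 
for f in ('g7','h5','h6','h7','i1'): meas(cv2.imread(f'pics/{f}_wrist.png'),C,s)
E
```

```text
carriage -0.0026 (w 0.036)
t 12.067 tcp [ 0.5168 -0.3268  0.1053] rot [ 3.1410e+00 -8.0000e-04  1.5657e+00] F [ 0.8  0.5 -6.5] open 0.0159
carriage 0.0025 (w 0.036)
t 12.067 tcp [ 0.5168 -0.3268  0.1053] rot [ 3.1410e+00 -8.0000e-04  1.5657e+00] F [ 0.8  0.5 -6.5] open 0.0159
carriage 0.0042 (w 0.035)
t 12.067 tcp [ 0.5168 -0.3268  0.1053] rot [ 3.1410e+00 -8.0000e-04  1.5657e+00] F [ 0.8  0.5 -6.5] open 0.0159
carriage 0.0062 (w 0.035)
t 12.067 tcp [ 0.5168 -0.3268  0.1053] rot [ 3.1410e+00 -8.0000e-04  1.5657e+00] F [ 0.8  0.5 -6.5] open 0.0159
carriage 0.0062 (w 0.035)
t 12.067 tcp [ 0.5168 -0.3268  0.1053] rot [ 3.1410e+00 -8.0000e-04  1.5657e+00] F [ 0.8  0.5 -6.5] open 0.0159
```

```bash
python3 -m pendant '[[[-0.2,-3.2,0],2],[[-0.2,-9.7,0],6],[[0.4,-17.7,0],11],[[2,-27.2,0],17],[[4.6,-36.5,0],23],[[8.1,-45.5,0],29],[[11.8,-52.6,0],34],[[15.2,-58.1,0],38],[[17,-60.8,0],40],[[17,-60.8,0],40]]'; python3 car.py i2;python3 car.py i2
```

```text
time: 12.9
tool_pos: [0.4556, -0.3078, 0.1055]
tool_rot: [-3.14, -0.001, 0.868]
contact_force: [1.2, 0.4, -6.6]
opening: 0.0156
carriage 0.0062 (w 0.035)
t 12.9 tcp [ 0.4556 -0.3078  0.1055] rot [-3.1401e+00 -1.2000e-03  8.6770e-01] F [ 1.2  0.4 -6.6] open 0.0156
carriage 0.0065 (w 0.036)
t 12.95 tcp [ 0.456  -0.3083  0.1055] rot [-3.1409e+00 -1.2000e-03  8.6970e-01] F [-0.1 -1.3 -6.1] open 0.0159
```

```bash
python3 -m pendant '[[[-0.2,-3.2,0],2],[[-0.2,-9.7,0],6],[[0.4,-17.7,0],11],[[2,-27.2,0],17],[[4.6,-36.5,0],23],[[8.1,-45.5,0],29],[[11.8,-52.6,0],34],[[15.2,-58.1,0],38],[[17,-60.8,0],40],[[17,-60.8,0],40]]'; python3 car.py i3;python3 car.py i3;  python3 arc.py -7 0 2 6 10 13 15 15
```

```text
time: 13.83
tool_pos: [0.4207, -0.2554, 0.1056]
tool_rot: [-3.14, -0.0, 0.173]
contact_force: [0.3, -0.9, -6.0]
opening: 0.0157
carriage 0.0027 (w 0.035)
t 13.833 tcp [ 0.4207 -0.2554  0.1056] rot [-3.1396e+00 -2.0000e-04  1.7270e-01] F [ 0.3 -0.9 -6. ] open 0.0157
carriage 0.0030 (w 0.036)
t 13.883 tcp [ 0.4209 -0.2559  0.1056] rot [-3.1402e+00 -5.0000e-04  1.7440e-01] F [-0.7  0.3 -6.6] open 0.0158
[[[-0.2, -3.2, 0], 2.0], [[-0.2, -9.7, 0], 6.0], [[0.2, -16.1, 0], 10.0], [[0.8, -20.9, 0], 13.0], [[1.3, -24.0, 0], 15.0], [[1.3, -24.0, 0], 15.0]]
```

View pics/i3_wrist.png

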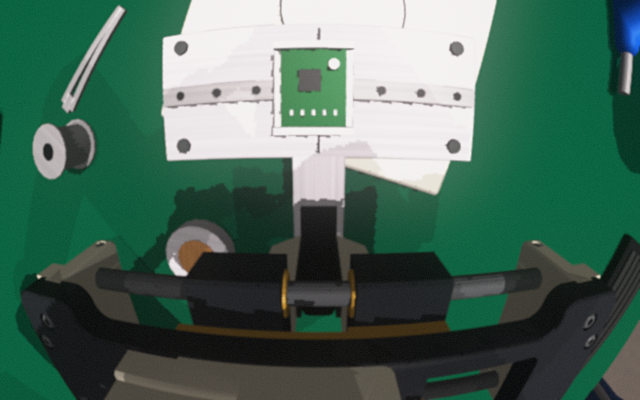

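Run:
```python
from h import *
for n,f in (('scene','scene0'),('side','side0')):
    C=cam(n); im=cv2.imread(f'pics/{f}.png')
    r=rectify(im,n,C,[.58,-.245],-.106,.03,(-.15,.15),(-.15,.15),.0005)
    cv2.imwrite(f'pics/rs_{n}.png',r)
s=robot.observe(); C=cam('wrist'); im=cv2.imread('pics/i3_wrist.png')
cv2.imwrite('pics/rs_wrist.png',rectify(im,'wrist',C,[.58,-.245],-.106,.03,(-.15,.15),(-.15,.15),.0005))
a=np.hstack([cv2.imread(f'pics/rs_{n}.png')[::2,::2] for n in ('scene','side')]); cv2.imwrite('pics/rs.png',a)
```

```text
(no output)
```

View pics/rs.png

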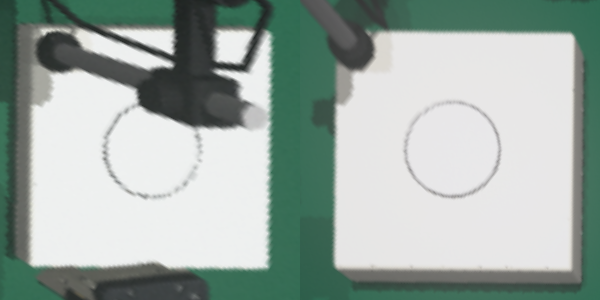

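View pics/rs_wrist.png

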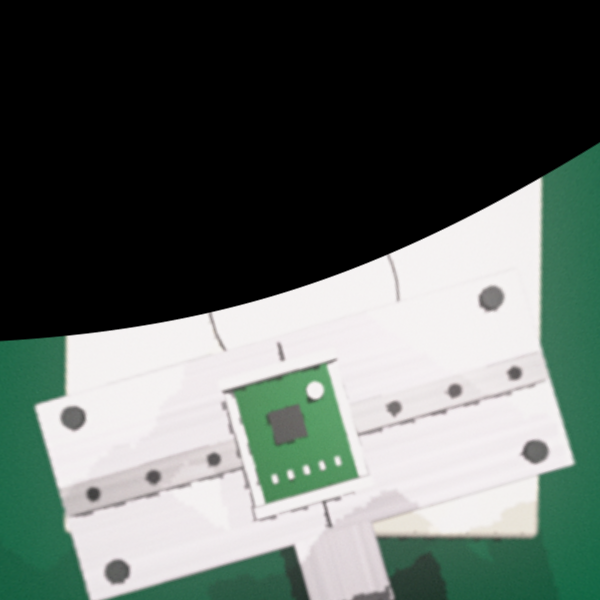

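Run:
```python
from h import *
def circ(n):
    r=cv2.imread(f'pics/rs_{n}.png').astype(float).min(2)
    d=cv2.GaussianBlur(r,(0,0),12)-cv2.GaussianBlur(r,(0,0),1.5)
    X,Y=np.meshgrid(np.arange(600),np.arange(600)); c=np.array([300.,300.]);R=96
    for it in range(10):
        rr=np.hypot(X-c[0],Y-c[1]); m=(abs(rr-R)<(14 if it<3 else 7))&(d>8)&(d<60)
        if n=='scene': m&=(Y>260)&(r>120)
        x,y=X[m],Y[m]; A=np.c_[x,y,np.ones(len(x))]; s=np.linalg.lstsq(A,x**2+y**2,rcond=None)[0]
        c=s[:2]/2; Rf=np.sqrt(s[2]+c@c)
    print(n,'circle centre local x,y mm',(300-c[1])*.5,(300-c[0])*.5,'R',Rf*.5,m.sum())
circ('side');circ('scene')
def edges(n,rows=None,cols=None):
    r=cv2.imread(f'pics/rs_{n}.png').astype(int); w=(r.min(2)>150)
    o={}
    if rows:
      for nm,sel in (('left',0),('right',-1)):
        p=[(i,np.where(w[i])[0][sel]) for i in range(*rows,4) if w[i].any()]; p=np.array(p)
        k=np.polyfit(p[:,0],p[:,1],1); e=abs(np.polyval(k,p[:,0])-p[:,1])<3; k=np.polyfit(p[e,0],p[e,1],1); o[nm]=(k[0].round(4),round((300-np.polyval(k,300))*.5,2),e.sum())
    if cols:
      for nm,sel in (('top',0),('bot',-1)):
        p=np.array([(i,np.where(w[:,i])[0][sel]) for i in range(*cols,4) if w[:,i].any()])
        k=np.polyfit(p[:,0],p[:,1],1); e=abs(np.polyval(k,p[:,0])-p[:,1])<3; k=np.polyfit(p[e,0],p[e,1],1); o[nm]=(k[0].round(4),round((300-np.polyval(k,300))*.5,2),e.sum())
    print(n,o)
edges('side',(200,500),(180,520)); edges('scene',(250,500),(120,250)); 
edges('wrist',(200,268)); edges('wrist',(345,390))
r=cv2.imread('pics/rs_wrist.png').astype(int); 
for i in (200,230,260,350,380,490,510,525): 
    j=np.where(r[i].min(1)>150)[0]; print(i,j[0],j[-1])
```

```text
side circle centre local x,y mm 1.1009854417293354 -2.0934313418156023 R 47.17868619370728 4943
scene circle centre local x,y mm 0.5648009044607818 -1.8472747498171316 R 47.35567674195141 3316
side {'left': (np.float64(-0.0109), np.float64(114.92), np.int64(74)), 'right': (np.float64(-0.0109), np.float64(-123.23), np.int64(75)), 'top': (np.float64(0.0103), np.float64(118.38), np.int64(85)), 'bot': (np.float64(0.0095), np.float64(-119.59), np.int64(85))}
scene {'left': (np.float64(-0.0103), np.float64(120.19), np.int64(63)), 'right': (np.float64(-0.0117), np.float64(-118.84), np.int64(63)), 'top': (np.float64(-0.0658), np.float64(122.29), np.int64(6)), 'bot': (np.float64(0.0044), np.float64(-116.48), np.int64(33))}
wrist {'left': (np.float64(-2.0912), np.float64(3.5), np.int64(16)), 'right': (np.float64(-0.0208), np.float64(-119.59), np.int64(17))}
wrist {'left': (np.float64(-0.0079), np.float64(116.78), np.int64(12)), 'right': (np.float64(0.2885), np.float64(-113.42), np.int64(12))}
200 500 541
230 441 541
260 374 540
350 66 541
380 66 550
490 59 538
510 66 537
525 65 536
```

```bash
python3 car.py i4;python3 arc.py -3 0 2 6 10 13 15.7 16.7 16.7
```

```text
carriage 0.0030 (w 0.036)
t 13.933 tcp [ 0.421  -0.2563  0.1056] rot [-3.1406e+00 -8.0000e-04  1.7450e-01] F [-0.3  0.9 -6. ] open 0.0155
[[[-0.0, -3.2, 0], 2.0], [[0.2, -9.6, 0], 6.0], [[0.9, -16.0, 0], 10.0], [[1.7, -20.8, 0], 13.0], [[2.6, -25.0, 0], 15.7], [[3.0, -26.6, 0], 16.7], [[3.0, -26.6, 0], 16.7]]
```

```bash
python3 -m pendant '[[[0,-3.2,0],2],[[0.2,-9.6,0],6],[[0.9,-16,0],10],[[1.7,-20.8,0],13],[[2.6,-25,0],15.7],[[3,-26.6,0],16.7],[[3,-26.6,0],16.7]]'; python3 car.py i5;python3 car.py i5
```

```text
time: 14.57
tool_pos: [0.4195, -0.2296, 0.1056]
tool_rot: [-3.14, -0.0, -0.116]
contact_force: [-1.0, 0.5, -5.9]
opening: 0.0158
carriage -0.0011 (w 0.036)
t 14.567 tcp [ 0.4195 -0.2296  0.1056] rot [-3.1403e+00 -4.0000e-04 -1.1620e-01] F [-1.   0.5 -5.9] open 0.0158
carriage -0.0011 (w 0.036)
t 14.617 tcp [ 0.4196 -0.2299  0.1056] rot [-3.1405e+00 -6.0000e-04 -1.1560e-01] F [-0.2 -0.1 -6.9] open 0.0161
```

```bash
python3 -m pendant '[[[3,0,0],0],[[10,0,0],0],[[20,0,0],0],[[32,0,0],0],[[44,0,0],0],[[55,0,0],0],[[64,0,0],0],[[69,0,0],0],[[70,0,0],0]]'; python3 car.py i6;python3 car.py i6
```

```text
time: 15.42
tool_pos: [0.4901, -0.2383, 0.1055]
tool_rot: [-3.141, -0.001, -0.115]
contact_force: [0.5, 0.5, -6.3]
opening: 0.0157
carriage -0.0036 (w 0.036)
t 15.417 tcp [ 0.4901 -0.2383  0.1055] rot [-3.1408e+00 -1.1000e-03 -1.1520e-01] F [ 0.5  0.5 -6.3] open 0.0157
carriage -0.0038 (w 0.035)
t 15.467 tcp [ 0.4895 -0.2381  0.1054] rot [-3.1405e+00 -5.0000e-04 -1.1530e-01] F [-0.1 -1.  -6.2] open 0.0159
```

```bash
python3 -m pendant '[[[0,0,3],0],[[0,0,8],0],[[0,0,14],0],[[0,0,18],0],[[0,0,20],0],[[0,0,20],0],[[0,0,20],0],[[0,0,20],0]]'; python3 car.py i7;python3 car.py i7
```

```text
time: 16.18
tool_pos: [0.4891, -0.2381, 0.0856]
tool_rot: [-3.141, -0.0, -0.115]
contact_force: [0.3, -0.3, -5.8]
opening: 0.0157
carriage -0.0048 (w 0.035)
t 16.183 tcp [ 0.4891 -0.2381  0.0856] rot [-3.1405e+00 -3.0000e-04 -1.1550e-01] F [ 0.3 -0.3 -5.8] open 0.0157
carriage -0.0050 (w 0.036)
t 16.233 tcp [ 0.4891 -0.2381  0.0857] rot [-3.1406e+00 -4.0000e-04 -1.1550e-01] F [-0.7 -0.  -5.6] open 0.0157
```

View pics/i7_wrist.png

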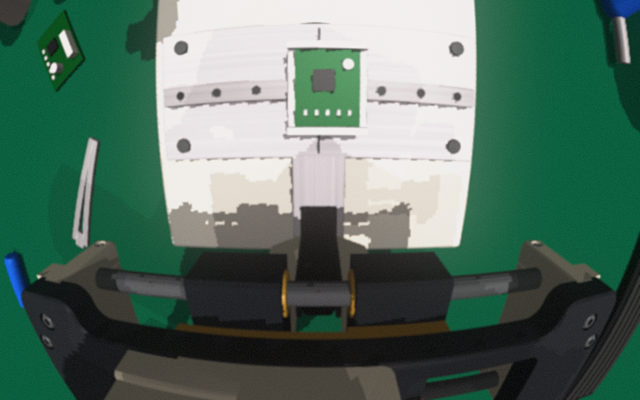

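```bash
python3 -m pendant '[[[0,0,2],0],[[0,0,4],0],[[0,0,6],0],[[0,0,7],0],[[0,0,7],0],[[0,0,7],0]]'; python3 car.py i8;python3 car.py i8
python3 - <<'E'
from h import *
s=robot.observe(); C=cam('wrist'); im=cv2.imread('pics/i8_wrist.png'); tp=s['tool_pos'];yaw=s['tool_rot'][2]
O=[tp[0]+.092*np.cos(yaw),tp[1]+.092*np.sin(yaw)]
zb=tp[2]-.0423; print('underside',zb)
a=rectify(im,'wrist',C,O,yaw,zb+.006,(-.13,.10),(-.15,.15)); cv2.imwrite('pics/ra.png',a)
b=rectify(im,'wrist',C,O,yaw,.03,(-.13,.10),(-.15,.15)); cv2.imwrite('pics/rb.png',b)
E
```

```text
time: 16.78
tool_pos: [0.489, -0.238, 0.0785]
tool_rot: [-3.14, -0.0, -0.115]
contact_force: [-0.3, 0.1, -5.6]
opening: 0.0156
carriage -0.0055 (w 0.036)
t 16.783 tcp [ 0.489  -0.238   0.0785] rot [-3.1405e+00 -1.0000e-04 -1.1540e-01] F [-0.3  0.1 -5.6] open 0.0156
carriage -0.0055 (w 0.036)
t 16.833 tcp [ 0.4891 -0.2381  0.0787] rot [-3.1406e+00 -4.0000e-04 -1.1540e-01] F [ 0.8  0.2 -6.1] open 0.0161
underside 0.036432359887370445
```

View pics/ra.png

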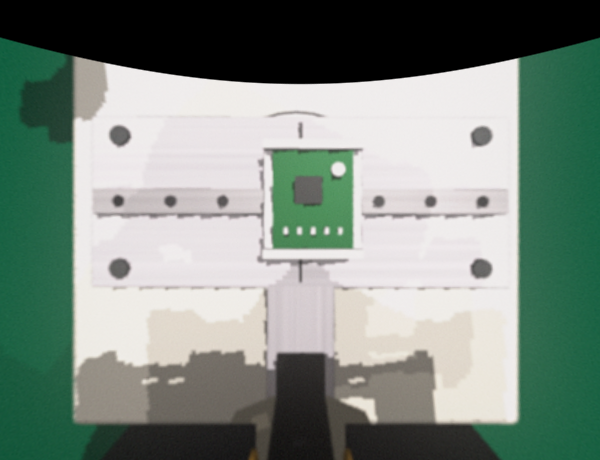

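View pics/rb.png

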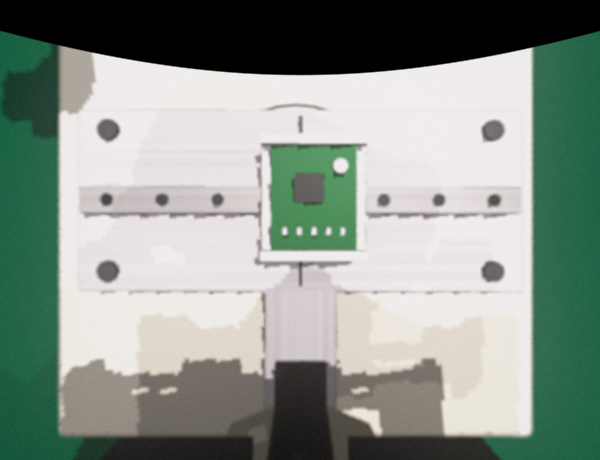

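```bash
python3 -m pendant '[[[0,6,0],0],[[0,6,0],0],[[1,6,0],0],[[1.2,6,0],0],[[1.2,6,0],0]]'; python3 car.py i9;python3 car.py i9
```

```text
time: 17.3
tool_pos: [0.4897, -0.2442, 0.0787]
tool_rot: [-3.141, -0.001, -0.116]
contact_force: [0.2, -0.5, -6.7]
opening: 0.0157
carriage -0.0011 (w 0.036)
t 17.3 tcp [ 0.4897 -0.2442  0.0787] rot [-3.1406e+00 -6.0000e-04 -1.1550e-01] F [ 0.2 -0.5 -6.7] open 0.0157
carriage -0.0013 (w 0.035)
t 17.35 tcp [ 0.4897 -0.2442  0.0787] rot [-3.1406e+00 -5.0000e-04 -1.1540e-01] F [-1.   0.9 -6. ] open 0.0156
```

```bash
python3 -m pendant '[[[0,0,0],0],[[0,-0.1,0],0],[[0,-0.2,0],0],[[0,-0.4,0],0],[[0,-0.6,0],0],[[0,-0.9,0],0],[[0,-1.2,0],0],[[0,-1.6,0],0],[[0,-2,0],0],[[0,-2.4,0],0]]'; python3 car.py j1
```

```text
time: 18.23
tool_pos: [0.4899, -0.2417, 0.0787]
tool_rot: [-3.141, -0.0, -0.115]
contact_force: [0.7, -0.2, -6.2]
opening: 0.0155
carriage -0.0031 (w 0.036)
t 18.233 tcp [ 0.4899 -0.2417  0.0787] rot [-3.1405e+00 -4.0000e-04 -1.1540e-01] F [ 0.7 -0.2 -6.2] open 0.0155
```

```bash
python3 -m pendant '[[[0,0,0],0],[[0,0,0],0],[[0,0,0],0],[[0,0,0],0]]'; python3 car.py j2; python3 car.py j2;python3 car.py j2
```

```text
time: 18.62
tool_pos: [0.4899, -0.2416, 0.0787]
tool_rot: [-3.141, -0.0, -0.115]
contact_force: [0.4, 0.8, -6.5]
opening: 0.0156
carriage -0.0026 (w 0.036)
t 18.617 tcp [ 0.4899 -0.2416  0.0787] rot [-3.1405e+00 -4.0000e-04 -1.1530e-01] F [ 0.4  0.8 -6.5] open 0.0156
carriage -0.0026 (w 0.036)
t 18.667 tcp [ 0.4899 -0.2416  0.0787] rot [-3.1405e+00 -4.0000e-04 -1.1530e-01] F [-0.1  0.7 -6.5] open 0.0154
carriage -0.0026 (w 0.036)
t 18.717 tcp [ 0.4899 -0.2416  0.0787] rot [-3.1405e+00 -4.0000e-04 -1.1540e-01] F [ 0.   0.5 -6.4] open 0.0157
```

```bash
python3 -m pendant '[[[0,4,0],0],[[0,4,0],0],[[0,4,0],0],[[0,4,0],0],[[0,4,0],0],[[0,4,0],0],[[0,4,0],0]]'; python3 car.py j3; python3 car.py j3;python3 car.py j3
```

```text
time: 19.35
tool_pos: [0.4895, -0.2455, 0.0787]
tool_rot: [-3.14, -0.0, -0.115]
contact_force: [0.1, 0.0, -6.4]
opening: 0.0155
carriage -0.0003 (w 0.035)
t 19.35 tcp [ 0.4895 -0.2455  0.0787] rot [-3.1405e+00 -4.0000e-04 -1.1530e-01] F [ 0.1  0.  -6.4] open 0.0155
carriage -0.0006 (w 0.036)
t 19.4 tcp [ 0.4894 -0.2456  0.0787] rot [-3.1405e+00 -4.0000e-04 -1.1530e-01] F [ 0.5 -0.1 -6. ] open 0.0154
carriage -0.0006 (w 0.036)
t 19.45 tcp [ 0.4895 -0.2456  0.0787] rot [-3.1405e+00 -5.0000e-04 -1.1530e-01] F [ 0.1 -0.4 -5.2] open 0.0155
```

```bash
python3 -m pendant '[[[0,0,0],0],[[0,0,0],0],[[0,0,0],0],[[0,-0.07,0],0],[[0,-0.16,0],0],[[0,-0.28,0],0],[[0,-0.43,0],0],[[0,-0.63,0],0],[[0,-0.85,0],0],[[0,-1.11,0],0]]';  python3 -m pendant '[[[0,-0.3,0],0],[[0,-0.63,0],0],[[0,-1,0],0],[[0,-1.4,0],0],[[0,-1.8,0],0],[[0,-2.3,0],0],[[0,-2.8,0],0],[[0,-3.3,0],0],[[0,-3.9,0],0],[[0,-4.5,0],0]]'; python3 car.py j4
```

```text
time: 20.33
tool_pos: [0.4896, -0.2444, 0.0787]
tool_rot: [-3.14, -0.0, -0.115]
contact_force: [-0.3, 0.3, -5.6]
opening: 0.0156
time: 21.17
tool_pos: [0.4901, -0.2399, 0.0787]
tool_rot: [-3.141, -0.0, -0.115]
contact_force: [-0.7, -0.9, -6.2]
opening: 0.0158
carriage -0.0011 (w 0.036)
t 21.167 tcp [ 0.4901 -0.2399  0.0787] rot [-3.1405e+00 -4.0000e-04 -1.1540e-01] F [-0.7 -0.9 -6.2] open 0.0158
```

```bash
python3 -m pendant '[[[0,-0.5,0],0],[[0,-1,0],0],[[0,-1.5,0],0],[[0,-2,0],0],[[0,-2.4,0],0],[[0,-2.8,0],0],[[0,-3.1,0],0],[[0,-3.4,0],0],[[0,-3.6,0],0],[[0,-3.7,0],0]]'; python3 car.py j5;python3 car.py j5
```

```text
time: 22.05
tool_pos: [0.4906, -0.2361, 0.0787]
tool_rot: [-3.14, -0.0, -0.115]
contact_force: [0.1, 0.5, -5.4]
opening: 0.0156
carriage -0.0011 (w 0.036)
t 22.05 tcp [ 0.4906 -0.2361  0.0787] rot [-3.1404e+00 -4.0000e-04 -1.1520e-01] F [ 0.1  0.5 -5.4] open 0.0156
carriage -0.0011 (w 0.036)
t 22.1 tcp [ 0.4905 -0.2361  0.0787] rot [-3.1404e+00 -4.0000e-04 -1.1520e-01] F [ 0.8  0.2 -6.7] open 0.0158
```

Carriage is stuck at −1 mm and the slide is over its spot. Hold for more than 3 s, and check the alignment meanwhile.

```bash
python3 -m pendant '[[[0,0,0],0],[[0,0,0],0],[[0,0,0],0],[[0,0,0],0],[[0,0,0],0],[[0,0,0],0],[[0,0,0],0],[[0,0,0],0],[[0,0,0],0],[[0,0,0],0]]'; python3 car.py k1
python3 - <<'E'
from h import *
s=robot.observe(); C=cam('wrist'); im=cv2.imread('pics/k1_wrist.png'); tp=s['tool_pos'];yaw=s['tool_rot'][2]
O=[tp[0]+.092*np.cos(yaw),tp[1]+.092*np.sin(yaw)]
zb=tp[2]-.0423-.002; print('underside',zb)
a=rectify(im,'wrist',C,O,yaw,zb+.006,(-.13,.10),(-.15,.15),.0004); cv2.imwrite('pics/ra2.png',a)
b=rectify(im,'wrist',C,O,yaw,.028,(-.13,.10),(-.15,.15),.0004); cv2.imwrite('pics/rb2.png',b)
def cols(im,i):
    g=im[i-3:i+4].astype(float).mean(0); G=np.abs(np.gradient(cv2.GaussianBlur(g,(1,5),0)[:,0] if 0 else g[:,0])); return G
# stand left/right edges via green->white transition
for i in (190,230,270,400,420): 
    w=np.where(b[i-3:i+4].mean(0).min(1)>110)[0]; 
    print(i, 'stand y', (.15-w[0]*.0004).round(4),(.15-w[-1]*.0004).round(4))
E
```

```text
time: 22.98
tool_pos: [0.4906, -0.2361, 0.0787]
tool_rot: [-3.14, -0.0, -0.115]
contact_force: [-0.4, -1.0, -6.5]
opening: 0.0156
carriage -0.0011 (w 0.036)
t 22.983 tcp [ 0.4906 -0.2361  0.0787] rot [-3.1404e+00 -4.0000e-04 -1.1530e-01] F [-0.4 -1.  -6.5] open 0.0156
underside 0.03441851317624082
190 stand y 0.12 -0.1196
230 stand y 0.12 -0.1196
270 stand y 0.12 -0.1196
400 stand y 0.12 -0.1196
420 stand y 0.12 -0.1192
```

View pics/ra2.png

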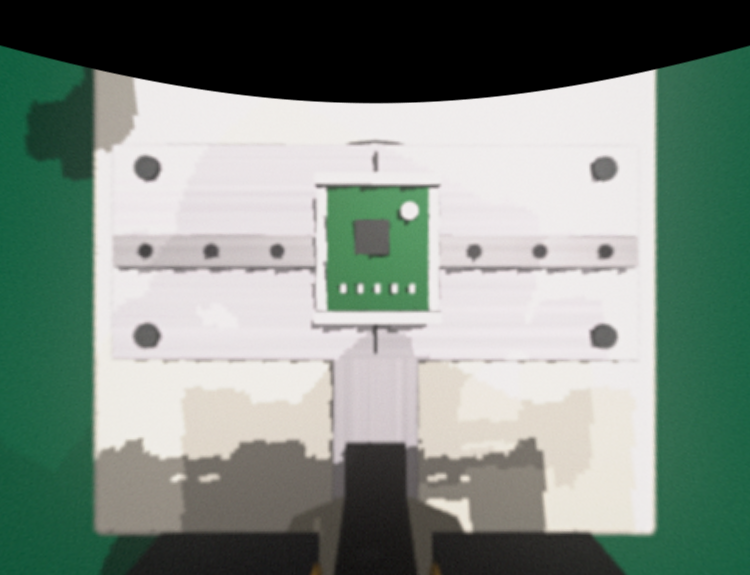

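View pics/rb2.png

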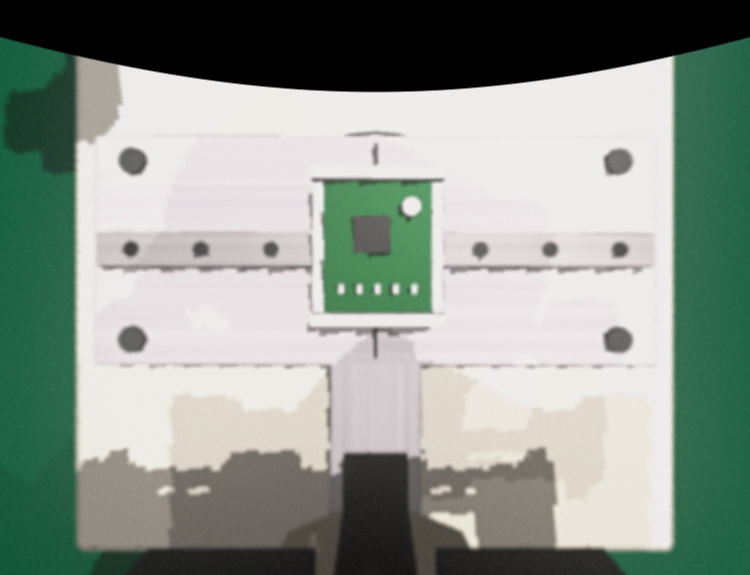

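```bash
python3 -m pendant '[[[0.3,0,0],0],[[0.6,0,0],0],[[0.6,0,0],0],[[0.6,0,0],0],[[0.6,0,0],0],[[0.6,0,0],0],[[0.6,0,0],0],[[0.6,0,0],0],[[0.6,0,0],0],[[0.6,0,0],0]]'; python3 car.py k2;python3 -m pendant '[[[0,0,0],0],[[0,0,0],0],[[0,0,0],0],[[0,0,0],0],[[0,0,0],0],[[0,0,0],0],[[0,0,0],0],[[0,0,0],0],[[0,0,0],0],[[0,0,0],0]]'; python3 car.py k3
```

```text
time: 23.87
tool_pos: [0.4911, -0.2361, 0.0787]
tool_rot: [-3.14, -0.0, -0.115]
contact_force: [-0.7, -1.0, -6.5]
opening: 0.0155
carriage -0.0011 (w 0.036)
t 23.867 tcp [ 0.4911 -0.2361  0.0787] rot [-3.1404e+00 -3.0000e-04 -1.1520e-01] F [-0.7 -1.  -6.5] open 0.0155
time: 24.75
tool_pos: [0.4911, -0.2362, 0.0787]
tool_rot: [-3.14, -0.0, -0.115]
contact_force: [0.1, -0.7, -6.0]
opening: 0.0158
carriage -0.0011 (w 0.036)
t 24.75 tcp [ 0.4911 -0.2362  0.0787] rot [-3.1405e+00 -4.0000e-04 -1.1520e-01] F [ 0.1 -0.7 -6. ] open 0.0158
```

```bash
python3 -m pendant '[[[0,0,0],0],[[0,0,0],0],[[0,0,0],0],[[0,0,0],0],[[0,0,0],0],[[0,0,0],0],[[0,0,0],0],[[0,0,0],0],[[0,0,0],0],[[0,0,0],0]]'; python3 car.py k4; python3 -m pendant '[[[0,0,0],0],[[0,0,0],0],[[0,0,0],0],[[0,0,0],0],[[0,0,0],0]]'; python3 car.py k5 wrist side; python3 -c "
import cv2
im=cv2.imread('pics/k5_side.png'); cv2.imwrite('pics/z6.png',cv2.resize(im[190:360,310:520],None,fx=3.7,fy=3.5,interpolation=2))"
```

```text
time: 25.63
tool_pos: [0.4912, -0.2362, 0.0787]
tool_rot: [-3.14, -0.0, -0.115]
contact_force: [-0.8, -0.1, -4.9]
opening: 0.0157
carriage -0.0011 (w 0.036)
t 25.633 tcp [ 0.4912 -0.2362  0.0787] rot [-3.1404e+00 -4.0000e-04 -1.1520e-01] F [-0.8 -0.1 -4.9] open 0.0157
time: 26.1
tool_pos: [0.4911, -0.2361, 0.0787]
tool_rot: [-3.14, -0.0, -0.115]
contact_force: [-0.2, 0.1, -6.3]
opening: 0.016
carriage -0.0011 (w 0.036)
t 26.1 tcp [ 0.4911 -0.2361  0.0787] rot [-3.1404e+00 -3.0000e-04 -1.1520e-01] F [-0.2  0.1 -6.3] open 0.016
```

View pics/z6.png

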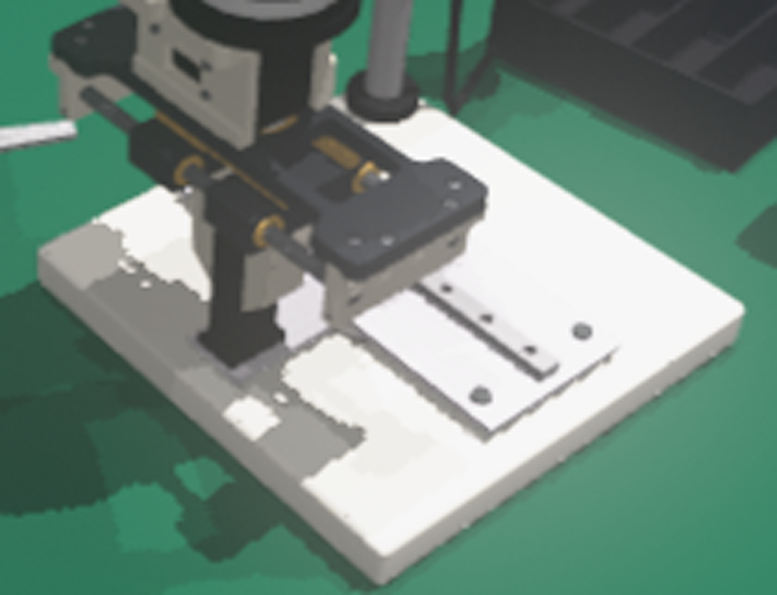

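```bash
python3 -m pendant '[[[0,0,0.3],0],[[0,0,0.8],0],[[0,0,1.4],0],[[0,0,2],0],[[0,0,2.6],0],[[0,0,3.2],0],[[0,0,3.7],0],[[0,0,4],0],[[0,0,4.2],0],[[0,0,4.3],0]]'; python3 car.py l1
```

```text
time: 27.03
tool_pos: [0.4911, -0.2362, 0.0744]
tool_rot: [-3.14, -0.0, -0.115]
contact_force: [0.3, 0.1, -5.8]
opening: 0.0155
carriage -0.0011 (w 0.036)
t 27.033 tcp [ 0.4911 -0.2362  0.0744] rot [-3.1404e+00 -3.0000e-04 -1.1520e-01] F [ 0.3  0.1 -5.8] open 0.0155
```

```bash
python3 -m pendant '[[[0,0,0.2],0],[[0,0,0.4],0],[[0,0,0.6],0],[[0,0,0.8],0],[[0,0,1],0],[[0,0,1.2],0],[[0,0,1.4],0],[[0,0,1.5],0]]'; python3 car.py l2
```

```text
time: 27.75
tool_pos: [0.4911, -0.2362, 0.0728]
tool_rot: [-3.14, -0.0, -0.115]
contact_force: [-0.1, -0.1, -6.8]
opening: 0.0159
carriage -0.0011 (w 0.036)
t 27.75 tcp [ 0.4911 -0.2362  0.0728] rot [-3.1404e+00 -3.0000e-04 -1.1520e-01] F [-0.1 -0.1 -6.8] open 0.0159
```

```bash
python3 -m pendant '[[[0,0,0.1],0],[[0,0,0.25],0],[[0,0,0.4],0],[[0,0,0.5],0],[[0,0,0.6],0],[[0,0,0.6],0]]'; python3 car.py l3
```

```text
time: 28.3
tool_pos: [0.4913, -0.2363, 0.0725]
tool_rot: [-3.141, -0.001, -0.115]
contact_force: [-0.6, 0.6, -3.7]
opening: 0.0154
carriage -0.0011 (w 0.036)
t 28.3 tcp [ 0.4913 -0.2363  0.0725] rot [-3.1407e+00 -9.0000e-04 -1.1530e-01] F [-0.6  0.6 -3.7] open 0.0154
```

```bash
python3 -m pendant '[[[0,0,0.15],0],[[0,0,0.3],0],[[0,0,0.45],0],[[0,0,0.5],0],[[0,0,0.5],0]]'; python3 car.py l4
```

```text
time: 28.77
tool_pos: [0.4913, -0.2363, 0.0723]
tool_rot: [-3.141, -0.001, -0.115]
contact_force: [-2.8, 0.4, 0.1]
opening: 0.0158
carriage -0.0011 (w 0.036)
t 28.767 tcp [ 0.4913 -0.2363  0.0723] rot [-3.1409e+00 -1.1000e-03 -1.1530e-01] F [-2.8  0.4  0.1] open 0.0158
```

```bash
python3 -m pendant '[[[0,0,0.1],0],[[0,0,0.2],0],[[0,0,0.2],0]]' 0 30;  python3 -m pendant '[[[0,0,0],0],[[0,0,0],0]]' 0 8; python3 car.py l5
```

```text
time: 29.07
tool_pos: [0.4913, -0.2363, 0.0722]
tool_rot: [-3.141, -0.001, -0.115]
contact_force: [-2.9, 1.4, 1.5]
opening: 0.0157
time: 29.23
tool_pos: [0.4914, -0.2363, 0.0722]
tool_rot: [-3.141, -0.001, -0.115]
contact_force: [-3.1, 1.2, -0.1]
opening: 0.0158
carriage -0.0011 (w 0.036)
t 29.233 tcp [ 0.4914 -0.2363  0.0722] rot [-3.1409e+00 -1.3000e-03 -1.1530e-01] F [-3.1  1.2 -0.1] open 0.0158
```

```bash
python3 -m pendant '[[[0,0,0],0],[[0,0,0],0],[[0,0,0],0],[[0,0,0],0],[[0,0,0],0],[[0,0,0],0],[[0,0,0],0],[[0,0,0],0]]' 0.5 8; python3 car.py m1 wrist side
```

```text
time: 29.95
tool_pos: [0.4914, -0.2364, 0.0723]
tool_rot: [-3.141, -0.001, -0.115]
contact_force: [-0.6, -0.0, -0.6]
opening: 0.0456
carriage -0.0011 (w 0.036)
t 29.95 tcp [ 0.4914 -0.2364  0.0723] rot [-3.1409e+00 -1.4000e-03 -1.1530e-01] F [-0.6 -0.  -0.6] open 0.0456
```

View pics/m1_wrist.png

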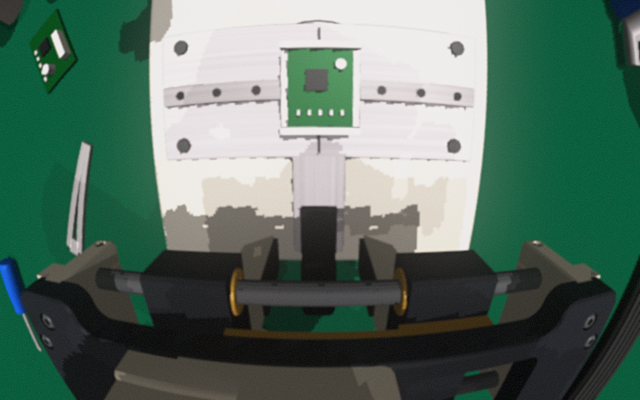

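```bash
python3 -m pendant '[[[0,0,-3],0],[[0,0,-10],0],[[0,0,-20],0],[[0,0,-32],0],[[0,0,-45],0],[[0,0,-58],0],[[0,0,-70],0],[[0,0,-80],0],[[0,0,-85],0],[[0,0,-85],0]]'
python3 - <<'E'
from h import *
s=robot.observe(); print(s['time'],s['tool_pos'],s['contact_force'])
C=cam('wrist'); im=robot.read_camera('wrist')[:,:,::-1].copy(); cv2.imwrite('pics/n_wrist.png',im)
for z,n in ((.036,'na'),(.03,'nb')):
    cv2.imwrite(f'pics/{n}.png',rectify(im,'wrist',C,[.5806,-.2468],-.1165,z,(-.14,.14),(-.15,.15),.0004))
sc=robot.read_camera('scene')[:,:,::-1]; cv2.imwrite('pics/n_scene.png',sc)
sd=robot.read_camera('side')[:,:,::-1]; cv2.imwrite('pics/n_side.png',sd)
E
```

```text
time: 30.88
tool_pos: [0.4919, -0.2368, 0.159]
tool_rot: [3.141, -0.004, -0.115]
contact_force: [-0.2, -0.4, 0.0]
opening: 0.0458
30.8833 [ 0.49189388 -0.23678761  0.15895687] [-0.21278317 -0.44803685  0.01058335]
```

View pics/na.png

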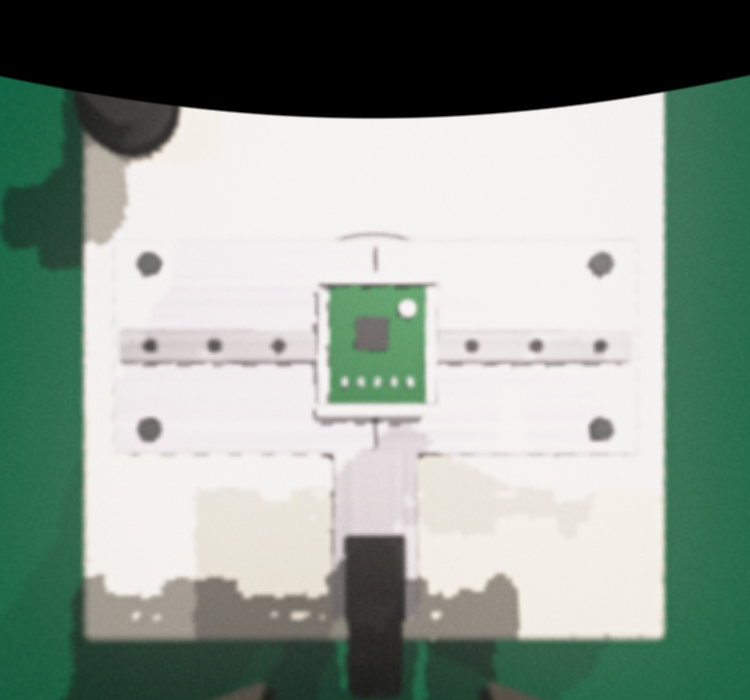

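View pics/nb.png

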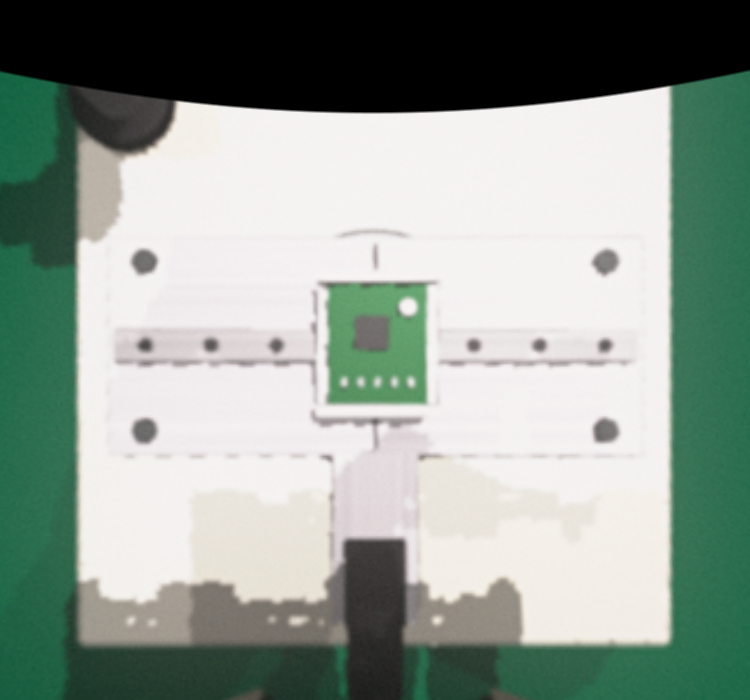

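View pics/n_scene.png

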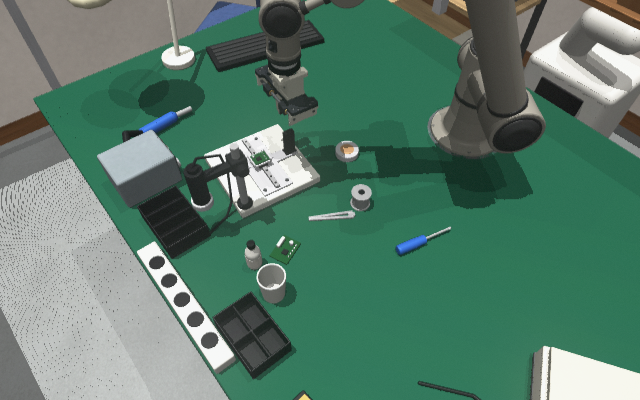

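View pics/n_side.png

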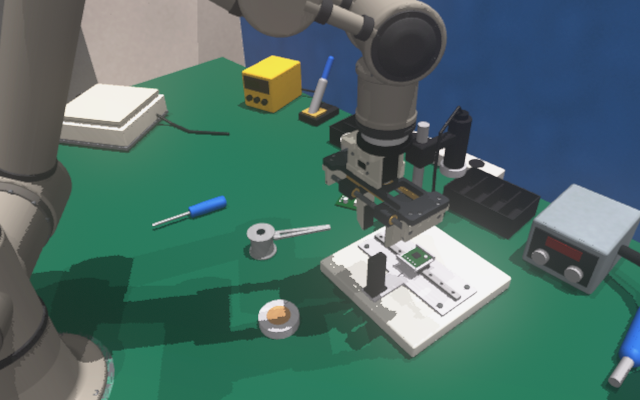

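```bash
python3 -c "
from cell import robot
s=robot.observe(); print(s['time'],s['contact_force'])
print(robot.hand_in())"
```

```text
31.0333 [-0.47006279  0.06891735  0.12938678]
the job is handed in; nothing more can be done
None
```

The slide is on the stand's base, flat, square with it and let go, with the carriage at rest in the middle. I handed the job in at 31.0 s of the 61 s allowed.

**How it went**
- **Grip:** I pinched the grip from above at 80 N, as the task asks. The robot's description gives the grip range as 3 to 60 N, but the 80 N command was accepted.
- **Carry:** A carriage this free stays behind if the slide moves along its rail. So I turned the slide about its carriage until the rail lay across the way to the stand. I carried it over and turned it back in the same way. The carriage never read more than about 7 mm from the middle.
- **Hold:** I moved the slide slowly enough for the carriage to come along, and settled it about 5 mm above the base. The carriage then read −1.1 mm in every picture from 22.05 to 26.1 s, about 4 s.
- **Setting down:** I lowered the slide in small steps until its weight was off the wrist, eased the grip force, opened the fingers and rose clear.

**Last checks**
- **Slide position:** From the wrist camera, the slide is about 0.6 mm off the middle along the rail. Across the rail the base's near edge gives 1.1 mm; the ring of the stage insert gives about the same, but the other way. I saw no visible turn relative to the base.
- **Carriage:** It read −1.1 mm with the gripper open, and the marks on the plate put it nearer −0.5 mm.
- **Other things:** The bystanders I could see look unmoved in the last scene and side pictures. I only compared them by eye.
- **Contact:** The wrist force stayed near zero after release, so the robot was touching nothing.

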